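Swing down the cupboard hatch with the hooked pole

ROBOT

A 7-joint arm with a two-finger parallel gripper is mounted at the origin on the work surface. World frame = base frame: x ahead of the robot, y to its left, z up, the work surface at z = 0. Lengths are in m, angles in rad, forces in N, time in s.
With the tool pointing down it reaches from about 0.35 to 0.9 m from the base axis. Payload 8.1 kg.
Tool frame: the origin (TCP) lies on the centre line of the jaws, within the pads' length; the fingertips stand 22 mm ahead of it and the grasp point (between the pads) lies 3 mm ahead of it; z points along the fingers, y is the direction in which the jaws open and shut (so a half turn about z gives the same grasp; the last joint's range is limited). The gripper opens to 92 mm and grips with 3 to 60 N. Pads are 19 mm wide; open, the fingers measure 130 mm over their backs; the gripper's body (75 mm by 190 mm) begins 47 mm behind the grasp point.
Start: joints at [1.034, 0.434, 0.025, 1.573, -0.012, 1.134, -0.075], TCP at [0.263, -0.567, 0.216] pointing down, gripper open.
Joint ranges: [-2.62, 2.62], [-0.44, 2.09], [-1.27, 1.32], [0.08, 2.57], [-1.32, 4.46], [0.12, 2], [-2.74, 2.74]. Speed limits (rad/s): [2.22, 2.22, 3.01, 3.01, 3.14, 3.14, 3.14].

INTERFACE

Orientations are given as a rotation vector (axis times angle).
In Python, from cell import arm gives the robot as it stands.
- The arm moves only by the shell command python3 -m pendant 'ROWS' [FORCE]. ROWS is JSON, a list that holds one entry, the list of rows, each a list of 7 numbers: the shift along the tool's x, y, z in units of 0.04 m (1.0 is 0.04 m), then the turn, a rotation vector about the tool's x, y, z in units of 0.08 rad (1.0 is 0.08 rad), then the closure, from 0 (fully open) to 1 (shut). In form: [[[tx, ty, tz, ax, ay, az, fingers], ...]]. A call has 1 to 20 rows; each row shifts and turns the commanded pose from where the row before left it, along the tool's axes as they then stand; what a row does not reach is not made up. A row lasts 1/12 s, in which the tool goes at most 41.7 mm and 7.16 degrees, less where a joint would pass 70% of its speed; a pose out of reach is approached as far as the arm can. A call with a number of a shift or a turn outside -1 to 1 is refused whole. A call with a gripper value outside its range is refused whole. The fingers move at their own pace and stop on an object; FORCE is the grip in N (left out, the last holds). Time passes only in rows, so rows that do not move let the fingers close. It gives the time, the measured TCP pose, the force and the opening at its end, in the units of the state.
- arm.observe(): the state, without advancing time (a new reading comes with each control period).
- arm.get_image(name): name is "scene" or "top" or "wrist"; returns a dict with "img" (420x560x3 uint8, red, green, blue), "z_map" (420x560 float32, m along the optical axis (not along the pixel's ray), 0 where there is no reading), "K" (3x3 intrinsics, pixels), "k1" (the pictures are not rectified: a ray, as slopes to the right and down, at radius r is drawn at 1 + k1 r^2 times it, then the intrinsics apply), "R" (3x3) and "t" (3): a world point X has camera coordinates R X + t. Camera axes: x right, y down, z forward; pixel columns grow to the right and rows downward; lengths in m; the calibration is good to about 2 mm. A picture is of the moment at which its call begins.
- arm.sign_off(): hands the job in, once; it reports no verdict.
The state is a dict: "clock": time; "joints": joint angles; "dq": joint speeds; "joint_efforts": joint torques, N m; "position": TCP position; "ee_rot": TCP orientation; "force": force on the tool from outside, world axes, zero at the start; "ft_torque": the same for the moment, N m; "width": opening from 0.0 (shut) to 1.0 (fully open).
Only numpy, scipy, OpenCV 4.12 (cv2) and the standard library are available. Lean on these libraries where they do the work, as an engineer would, in place of code of your own. Each camera call takes 0.05 s, during which the arm holds its last target.

TASK

Take the hooked pole from its stand, put its sideways prong through the eye above the counter cupboard's hatch and swing the hatch gently all the way down to its stop. Then unhook the pole and hang it back upright in its stand, leaving the hatch open. Use only the pole on the cupboard, never the gripper; feel for the eye with light contact and never force it, and leave everything else on the counter alone.

Things in the scene. Friction and masses are not known exactly. Their poses are not given: they have to be found in the camera images.
- cupboard: Grey counter cupboard fixed to the counter: 260 wide (y), 200 deep (+x, to the back), 235 high. Origin: on the counter, middle of the front face's lower edge; -x points out of the front. Front: plinth z 0 to 50, hatch z 50 to 170, fascia z 170 to 235. Pole and cupboard must never press on each other with over 25 N.
- hinge (a point): Middle of the hatch's hinge line, on the cupboard's front face at z 50; the line runs along the cupboard's y. Axes as the cupboard's. The hatch (228 wide, 118 high, 12 thick) swings outwards and down about it. The hinge is stiff, about 0.3 N m: the hatch stays where it is left and takes about 2 N at the eye.
- hatch (a joint): Angle of the hatch (rad): 0 shut, grows as it swings out and down, 1.40 at its stop (almost level). It starts up to 0.12 ajar.
- strap_mid (a point): Moves with the hatch: 155 from the hinge line, 19 before the hatch face, y 0; z along the hatch away from the hinge, x inwards. A steel strap (18 wide, 4 thick) on the hatch bears the eye: 6 mm wire ring, 18 inside, 30 outside, hole along y. Its clamped height differs each time and is not reported: the ring's centre is up to 20 mm up or down the z axis from this point; feel or look for it.
- pole: Hooked pole, about 0.16 kg, hanging upright in the stand. Origin: centre of the underside of its collar; z up. Wooden grip z 8 to 76, 18 (x) by 28 (y); steel collar 44 x 44, z 0 to 8; round shaft 10 thick down to z -85; there a straight round prong, 7 thick, points sideways along +y to 35.5 from the shaft's axis.
- prong (a point): On the pole: on the prong's axis, 17 mm from the shaft's axis along the pole's +y, 85 mm below the collar's underside. Axes as the pole's.
- stand: Dark steel stand fixed to the counter; origin on the counter below the hung pole. Two arms along y, tops at z 120, 24 apart (x -12 to 12), open above and at +y, with 6 high lips at y 37 to 43; upright plate at y -40 to -52. The collar rests on the arms near x 0, y 0, shaft in the gap, pole axes along the stand's, prong under the gap: it lifts straight up and goes straight down back.
- candle: Bystander: white ceramic candle jar with wooden cap, 72 across, 75 high. Origin under its centre.
- mug: Bystander: white mug, 80 across, 90 high. Origin under its centre.
- bowl: Bystander: white bowl, 120 across, 50 high. Origin under its centre.
- mill: Bystander: dark wooden pepper mill, 54 across, 145 high. Origin under its centre.
- oil: Bystander: green glass bottle, 60 across, 200 high. Origin under its centre.
- vinegar: Bystander: amber glass bottle, 56 across, 180 high. Origin under its centre.

How it is judged:
By the outcome, as a careful person would: the job done as asked, in the order asked, and still so for the second after the job is handed in, with the robot touching nothing.
It also fails if it takes over 70 s, if anything falls off the work surface, if the arm or the gripper's body presses on something with over 40 N, if the wrist force passes 120 N, or if a joint passes its speed limit or range.

## Working session

There is one attempt and no reset: what is moved stays moved. The work goes in short steps, Python scripts to look and compute and a shell command to move; the robot and the scene stay as the last step left them, time stands still between calls to the robot, and variables do not carry over. Pictures are saved under pics/ and viewed, and the job is handed in when it is done.

```bash
ls -la; mkdir -p pics
cat > h.py <<'E'
import numpy as np, cv2
from cell import arm
def snap(n,f):
    d=arm.get_image(n); cv2.imwrite(f'pics/{f}.png',d['img'][:,:,::-1]); np.savez(f'pics/{f}.npz',**{k:v for k,v in d.items()}); return d
def load(f): return dict(np.load(f'pics/{f}.npz'))
def ray(d,u,v):
    K=d['K'];k1=float(d['k1']);x=(u-K[0,2])/K[0,0];y=(v-K[1,2])/K[1,1]
    rd=np.hypot(x,y);r=rd
    for _ in range(30): r=rd/(1+k1*r*r)
    s=r/rd if rd>0 else 1
    c=np.array([x*s,y*s,1.]); return d['R'].T@(-d['t']), d['R'].T@c
def onz(d,u,v,z):
    o,r=ray(d,u,v); return o+r*(z-o[2])/r[2]
def depth(d,u,v):
    o,r=ray(d,u,v); return o+r*d['z_map'][int(round(v)),int(round(u))]
def two(d1,p1,d2,p2):
    o1,a=ray(d1,*p1);o2,b=ray(d2,*p2)
    A=np.stack([a,-b],1);s=np.linalg.lstsq(A,o2-o1,rcond=None)[0]
    q1=o1+a*s[0];q2=o2+b*s[1];return (q1+q2)/2,np.linalg.norm(q1-q2)
def proj(d,X):
    c=d['R']@np.asarray(X)+d['t'];x,y=c[0]/c[2],c[1]/c[2];f=1+float(d['k1'])*(x*x+y*y)
    K=d['K'];return np.array([K[0,0]*x*f+K[0,2],K[1,1]*y*f+K[1,2]])
E
python3 - <<'E'
from h import *
for n in ['scene','top','wrist']:
    d=snap(n,n+'0'); print(n,d['K'][0,0],d['k1'],d['R'].T@-d['t'],d['R'][2])
print(arm.observe())
E
```

```text
total 12
drwxr-xr-x  3 agent agent 4096 Dec  6 14:32 .
drwxr-xr-x 23 root  root  4096 Dec  6 14:32 ..
drwxr-xr-x  2 agent agent 4096 Dec  6 14:32 pics
scene 473.9693107213025 -0.023533587132149134 [ 1.44693155 -0.51751805  0.91286267] [-0.70034193  0.35482436 -0.61937134]
top 538.576292679135 -0.20846642405441743 [ 0.4889614  -0.1031263   1.30646006] [ 0.07280157  0.02840259 -0.99694194]
wrist 341.9695018877256 -0.025374633940181333 [ 0.32349166 -0.53879042  0.38459115] [-0.22818892 -0.10456204 -0.96798584]
{'clock': 0.15, 'joints': array([ 1.03439085,  0.43505887,  0.02496761,  1.57380039, -0.0115905 ,
        1.13402241, -0.07507742]), 'dq': array([ 0.00036436, -0.00083932, -0.00020757, -0.00293449,  0.0003044 ,
       -0.00232211, -0.00064554]), 'joint_efforts': array([ 2.78105479e-03, -6.68265367e+01,  9.85967740e-01, -3.14696252e+01,
       -6.06145291e-02,  3.93995584e-02,  1.24967969e-04]), 'position': array([ 0.26251114, -0.56679673,  0.21526165]), 'ee_rot': array([-3.06693008e+00, -6.75801274e-01,  5.55085779e-04]), 'force': array([ 1.09987438, -1.04216367, -0.79248045]), 'ft_torque': array([ 0.03919379, -0.00290683, -0.05144961]), 'width': 0.9992821066103096}
```

View pics/scene0.png

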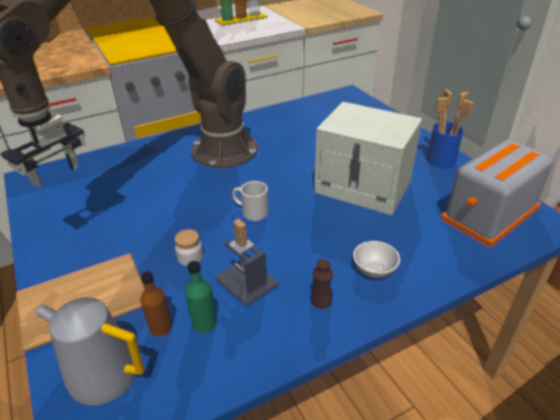

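View pics/top0.png

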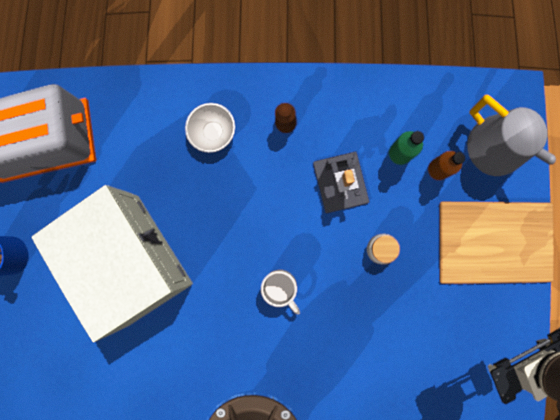

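View pics/wrist0.png

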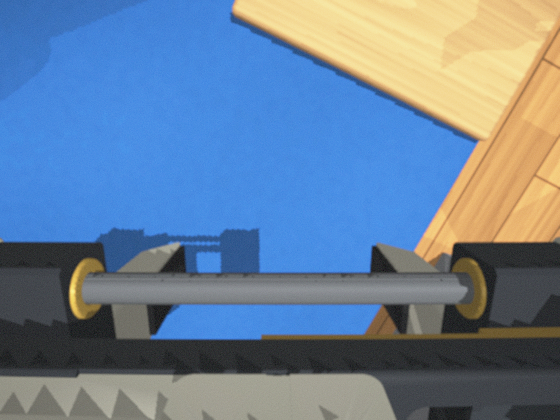

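The scene view shows the pole in its stand (grip ~(240,233), plate ~(255,270)), and the cupboard at (365,155) with its dark strap and eye at (355,165). In the top view the stand is at (342,182), the cupboard's top face corners are at about (33,238), (108,187), (188,287) and (95,340), and the strap is at (150,236). I'll zoom in next.

Run:
```python
from h import *
def crop(f,x0,y0,x1,y1,s,o):
    im=cv2.imread(f'pics/{f}.png')[y0:y1,x0:x1]; cv2.imwrite(f'pics/{o}.png',cv2.resize(im,None,fx=s,fy=s,interpolation=cv2.INTER_CUBIC))
crop('top0',20,140,220,290,4,'c_top_cup'); crop('top0',300,140,400,215,8,'c_top_st')
crop('scene0',300,90,430,215,5 and 4.8,'c_sc_cup'); crop('scene0',205,205,295,305,6,'c_sc_st')
T=load('top0');S=load('scene0')
for p in [(348,177),(342,170),(330,190),(33,238),(110,190),(184,286),(96,336),(150,236)]: print('T',p,depth(T,*p).round(3))
for p in [(240,228),(240,245),(255,262),(355,165),(330,170),(400,185)]: print('S',p,depth(S,*p).round(3))
```

```text
T (348, 177) [ 0.632 -0.21   0.195]
T (342, 170) [ 0.673 -0.213  0.014]
T (330, 190) [ 0.624 -0.184  0.011]
T (33, 238) [0.496 0.454 0.233]
T (110, 190) [0.6   0.285 0.224]
T (184, 286) [0.395 0.149 0.102]
T (96, 336) [0.296 0.307 0.235]
T (150, 236) [0.506 0.218 0.144]
S (240, 228) [ 0.65  -0.214  0.19 ]
S (240, 245) [ 0.649 -0.218  0.136]
S (255, 262) [ 0.69  -0.199  0.106]
S (355, 165) [0.505 0.219 0.146]
S (330, 170) [0.436 0.179 0.101]
S (400, 185) [0.583 0.334 0.081]
```

View pics/c_top_cup.png

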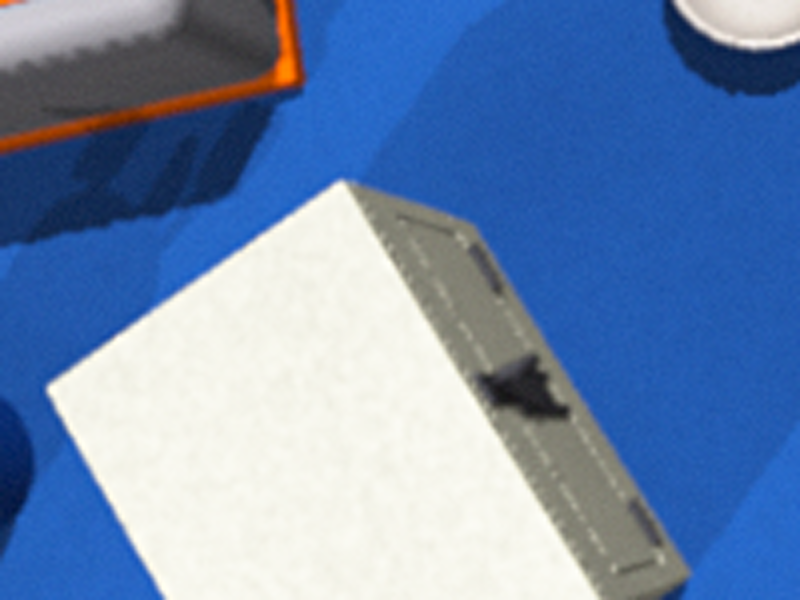

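View pics/c_top_st.png

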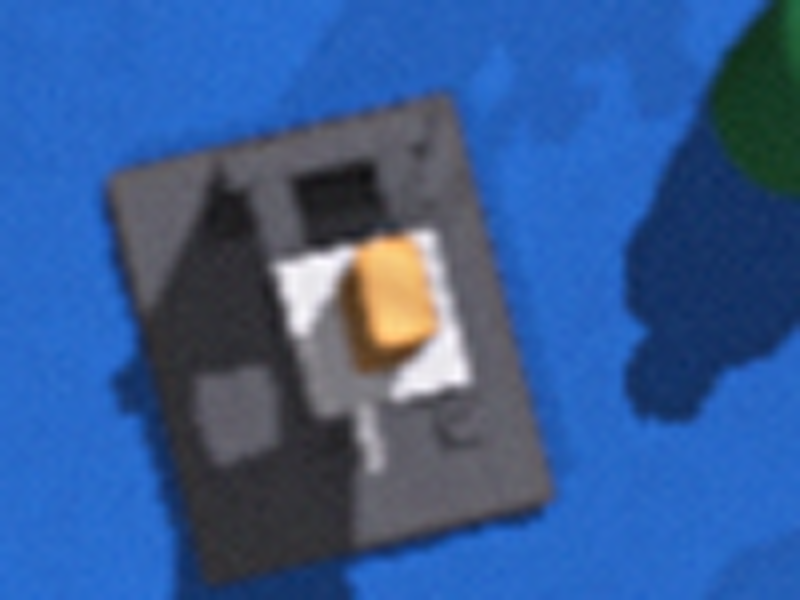

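View pics/c_sc_cup.png

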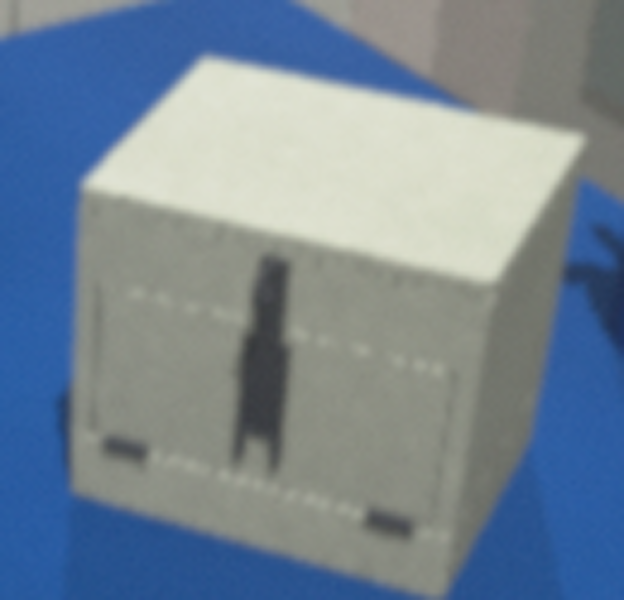

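View pics/c_sc_st.png

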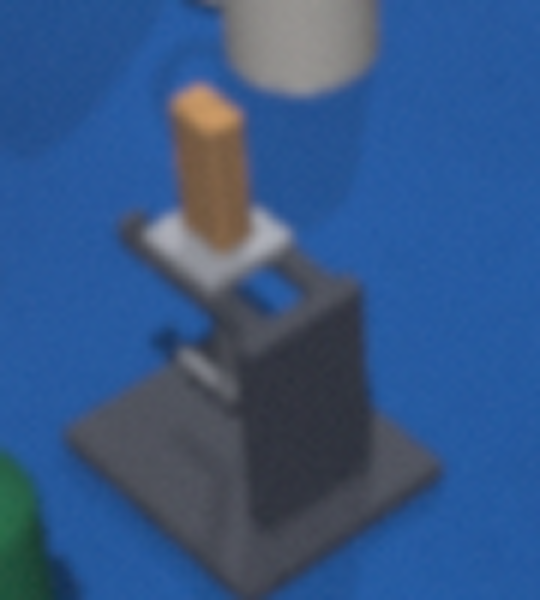

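The crops are clear. The stand's plate is on the far (+x) side, with the pole prong pointing towards the robot. The grip top is at top-view (349.4,174.4) and scene (239.5,222.8). The hatch strap is mid-front, with the ring near its top at scene crop (270,290). Next I'll measure from the two views.

Run:
```python
from h import *
T=load('top0');S=load('scene0')
print('grip top two-view',two(T,(349.4,174.4),S,(239.5,222.8)))
# collar mask in top: bright, near stand
def blob(d,box,fn,name):
    x0,y0,x1,y1=box;im=d['img'][y0:y1,x0:x1].astype(int);m=fn(im).astype(np.uint8)
    c,_=cv2.findContours(m,cv2.RETR_EXTERNAL,cv2.CHAIN_APPROX_NONE);c=max(c,key=cv2.contourArea)
    r=cv2.minAreaRect(c+np.array([x0,y0]));print(name,cv2.contourArea(c),r);return c+np.array([x0,y0]),r
# base plate: non-blue
im=T['img'][140:215,300:400].astype(int)
c,r=blob(T,(305,145,372,215),lambda i:(i[...,2]-i[...,0]<40),'stand')
b=cv2.boxPoints(r);P=np.array([onz(T,u,v,0.008) for u,v in b]);print(P.round(4),P.mean(0).round(4))
for i in range(4):
    e=P[(i+1)%4]-P[i];print(np.linalg.norm(e[:2]).round(4),np.degrees(np.arctan2(e[1],e[0])).round(1))
# collar corners at z .128 (crop px/8)
for p in [(272,265),(437,230),(470,383),(312,418)]: print('collar',onz(T,300+p[0]/8,140+p[1]/8,.128).round(4))
for p in [(362,236),(418,234),(436,340),(372,350)]: print('gripcorner',onz(T,300+p[0]/8,140+p[1]/8,.196).round(4))
# cupboard top
for p in [(344,181),(47,388),(603,600)]: print('cup',onz(T,20+p[0]/4,140+p[1]/4,.235).round(4))
m=(T['img'].min(-1)>150).astype(np.uint8);m[:, 200:]=0;m[:170]=0
m=cv2.morphologyEx(m,cv2.MORPH_OPEN,np.ones((3,3)))
c,_=cv2.findContours(m,cv2.RETR_EXTERNAL,cv2.CHAIN_APPROX_NONE);c=max(c,key=cv2.contourArea)
q=np.array([onz(T,float(u),float(v),.235)[:2] for u,v in c[:,0]]).astype(np.float32)
r=cv2.minAreaRect(q);print('cuptop',r,cv2.boxPoints(r).round(4))
# depth median of top
zz=[depth(T,u,v)[2] for u in range(80,110,5) for v in range(240,280,5)];print('cup z',np.median(zz))
# bystanders by depth
for n,p in dict(oil=(416,138),vin=(458,156),candle=(384,249),mill=(286,112),mug=(280,288),bowl=(211,128)).items(): print(n,depth(T,*p).round(3))
```

```text
grip top two-view (array([ 0.6382567 , -0.21138023,  0.19611513]), np.float64(0.002904300537950055))
stand 2269.0 ((340.5294189453125, 182.11767578125), (52.872764587402344, 44.626548767089844), 75.96376037597656)
[[ 0.6929 -0.1413  0.008 ]
 [ 0.7206 -0.2471  0.008 ]
 [ 0.5951 -0.2779  0.008 ]
 [ 0.5681 -0.1729  0.008 ]] [ 0.6442 -0.2098  0.008 ]
0.1094 -75.3
0.1292 -166.2
0.1084 104.4
0.1287 14.2
collar [ 0.6494 -0.1854  0.128 ]
collar [ 0.6595 -0.2311  0.128 ]
collar [ 0.6171 -0.2401  0.128 ]
collar [ 0.6071 -0.1964  0.128 ]
gripcorner [ 0.6479 -0.2041  0.196 ]
gripcorner [ 0.6486 -0.2187  0.196 ]
gripcorner [ 0.6209 -0.2233  0.196 ]
gripcorner [ 0.6181 -0.2066  0.196 ]
cup [0.6083 0.2903 0.235 ]
cup [0.4981 0.4559 0.235 ]
cup [0.3968 0.1481 0.235 ]
cuptop ((0.44717711210250854, 0.30253374576568604), (0.2605587840080261, 0.20197400450706482), 33.69584655761719) [[0.2828 0.3143]
 [0.3948 0.1462]
 [0.6116 0.2908]
 [0.4995 0.4588]]
cup z 0.23438248567844766
oil [ 0.715 -0.352  0.205]
vin [ 0.682 -0.45   0.18 ]
candle [ 0.483 -0.304  0.075]
mill [ 0.785 -0.078  0.134]
mug [ 0.387 -0.065  0.01 ]
bowl [0.778 0.111 0.001]
```

The measurements agree with the given sizes: grip top at z 0.196, cupboard top 0.261 x 0.202 at z 0.234. The pole is at about (0.634, -0.213) with stand yaw about 104° (x axis). The cupboard's front middle is (0.503, 0.2185), with cupboard y at 213.7°. Now I'll rise and go above the stand.

```bash
python3 -m pendant '[[[0,0,-0.9,0,0,0,0],[0,0,-0.9,0,0,0,0],[0,0,-0.9,0,0,0,0],[0.4,-0.13,-0.3,0,0,0,0],[0.86,-0.29,0,0,0,0,0],[0.86,-0.29,0,0,0,0,0],[0.86,-0.29,0,0,0,0,0],[0.86,-0.29,0,0,0,0,0],[0.86,-0.29,0,0,0,0,0],[0.86,-0.29,0,0,0,0,0],[0.86,-0.29,0,0,0,0,0],[0.86,-0.29,0,0,0,0,0],[0.86,-0.29,0,0,0,0,0],[0.6,-0.2,0,0,0,0.6,0],[0.3,-0.1,0,0,0,0.6,0],[0,0,0,0,0,0.6,0],[0,0,0,0,0,0.6,0],[0,0,0,0,0,0,0],[0,0,0,0,0,0,0]]]'
python3 - <<'E'
from h import *
from scipy.spatial.transform import Rotation as Ro
d=snap('wrist','w1');o=arm.observe();print(o['position'],Ro.from_rotvec(o['ee_rot']).as_matrix().round(4),o['force'],o['joints'].round(3))
E
```

```text
clock: 1.73
position: [0.54, -0.3053, 0.3356]
ee_rot: [-3.118, -0.381, 0.001]
force: [-0.3, -1.0, -0.4]
width: 0.995
[ 0.5399109  -0.3053799   0.33563289] [[ 9.706e-01  2.408e-01 -4.000e-04]
 [ 2.408e-01 -9.706e-01  0.000e+00]
 [-4.000e-04 -1.000e-04 -1.000e+00]] [0.54600961 0.39510436 0.53562357] [ 0.478  0.365 -0.073  1.384  0.027  1.394 -0.923]
```

View pics/w1.png

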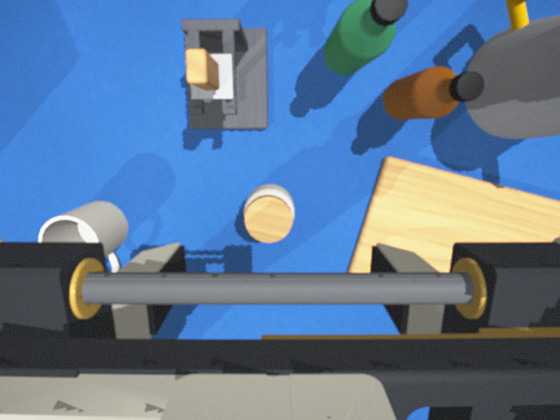

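The wrist view shows the stand at (225,75) with its edges square to the image, so the yaw is right. The move stopped short because of the speed limit. I'll refine the pole's place from this view.

Run:
```python
from h import *
im=cv2.imread('pics/w1.png')[10:140,170:280];cv2.imwrite('pics/c_w1.png',cv2.resize(im,None,fx=4.5,fy=4.5,interpolation=cv2.INTER_CUBIC))
```

```text
(no output)
```

View pics/c_w1.png

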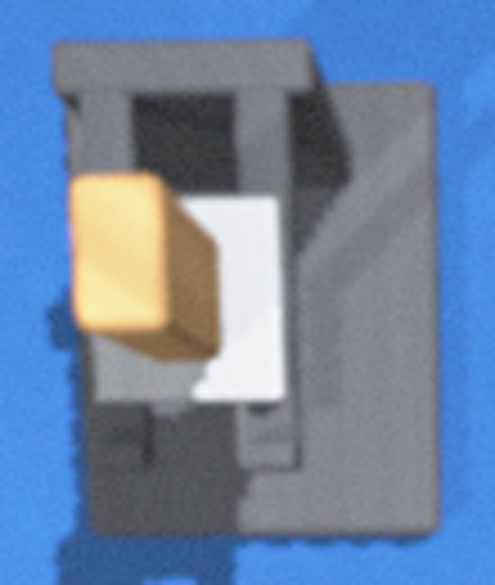

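Run:
```python
from h import *
T=load('top0');S=load('scene0');W=load('w1')
g=(170+119.5/4.5,10+250.5/4.5)
print('grip z.196',onz(W,*g,.196),'two T-W',two(T,(349.4,174.4),W,g),'S-W',two(S,(239.5,222.8),W,g))
c=(170+188/4.5,10+299.5/4.5);print('collar',onz(W,*c,.128))
def ang(a,b,z):
    e=onz(W,170+b[0]/4.5,10+b[1]/4.5,z)-onz(W,170+a[0]/4.5,10+a[1]/4.5,z);return np.degrees(np.arctan2(e[1],e[0])),np.linalg.norm(e)
print(ang((280,198),(285,400),.128),ang((97,402),(285,400),.128),ang((92,532),(438,532),.008),ang((435,85),(438,532),.008),ang((55,42),(305,40),.12),ang((72,175),(160,172),.196),ang((160,172),(167,330),.196))
pl=[(170+x/4.5,10+y/4.5) for x,y in [(92,532),(438,532)]]
print([onz(W,*p,.008) for p in pl])
# top collar refine
print('T collar mean',np.mean([onz(T,300+p[0]/8,140+p[1]/8,.128) for p in [(272,265),(437,230),(470,383),(312,418)]],0))
```

```text
grip z.196 [ 0.63491678 -0.21140554  0.196     ] two T-W (array([ 0.63577881, -0.21239958,  0.20066262]), np.float64(0.0026244819060135217)) S-W (array([ 0.6353687 , -0.20966926,  0.1928774 ]), np.float64(0.001860740518354119))
collar [ 0.63476583 -0.21164817  0.128     ]
(np.float64(-166.3362023066376), np.float64(0.043949305902482465)) (np.float64(-75.70036826832246), np.float64(0.044071240599598806)) (np.float64(-76.20638210798862), np.float64(0.10888003504942144)) (np.float64(-166.11102881172607), np.float64(0.1286421198930385)) (np.float64(-75.98815791015457), np.float64(0.056942526189474325)) (np.float64(-74.61121827545426), np.float64(0.016421761084261875)) (np.float64(-166.13061164278213), np.float64(0.027832702816543656))
[array([ 0.5693554 , -0.17108063,  0.008     ]), array([ 0.59531515, -0.27682065,  0.008     ])]
T collar mean [ 0.6332679  -0.21324073  0.128     ]
```

The pole is at (0.6347, -0.2118), consistent to about 1.5 mm across the views. I'll align above it, then check.

```bash
python3 -m pendant '[[[0.41,-0.24,0,0,0,0,0],[0.41,-0.24,0,0,0,0,0],[0.41,-0.24,0,0,0,0,0],[0.41,-0.24,0,0,0,0,0],[0.41,-0.24,0,0,0,0,0],[0.41,-0.25,0,0,0,0,0],[0.4,-0.25,0,0,0,0,0],[0,0,0.4,0,0,0,0],[0,0,0.4,0,0,0,0],[0,0,0.4,0,0,0,0],[0,0,0.2,0,0,0,0],[0,0,0,0,0,0,0],[0,0,0,0,0,0,0]]]'
python3 - <<'E'
from h import *
d=snap('wrist','w2');o=arm.observe();print(o['position'],o['ee_rot'])
E
```

```text
clock: 2.87
position: [0.6347, -0.2122, 0.28]
ee_rot: [-3.119, -0.379, 0.001]
force: [-0.4, 0.1, -0.5]
width: 1.0
[ 0.63514432 -0.21220193  0.28073408] [3.11832701e+00 3.78728816e-01 1.49374607e-03]
```

View pics/w2.png

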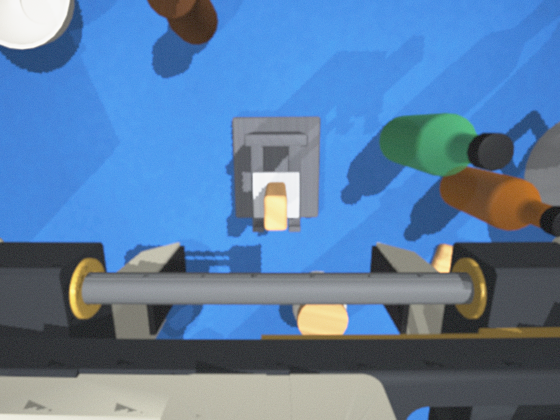

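The wrist view shows the grip at (276,210), midway between the jaws. I'll check the offset.

Run:
```python
from h import *
W=load('w2')
m=(W['img'][...,0]>180)&(W['img'][...,2]<140)
m[:170]=0;m[240:]=0;m[:,:255]=0;m[:,300:]=0
v,u=np.nonzero(m);print(u.min(),u.max(),v.min(),v.max())
im=cv2.imread('pics/w2.png')[160:245,235:325];cv2.imwrite('pics/c_w2.png',cv2.resize(im,None,fx=6,fy=6,interpolation=cv2.INTER_CUBIC))
```

```text
264 285 183 228
```

View pics/c_w2.png

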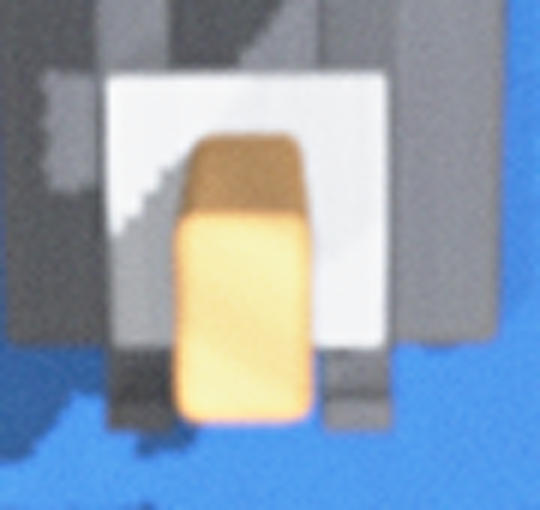

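Run:
```python
from h import *
W=load('w2');f=lambda x,y:(235+x/6,160+y/6)
P=[onz(W,*f(*p),.196) for p in [(175,212),(307,210),(315,422),(178,422)]];print(np.mean(P,0))
C=[onz(W,*f(*p),.128) for p in [(105,72),(387,72)]];m=np.mean(C,0);y=np.array([-.9706,-.2408,0]);print(m+.022*y, np.degrees(np.arctan2(*(C[1]-C[0])[[1,0]])))
print('tip plate',[onz(W,*f(*p),.008) for p in [(5,345),(497,342)]])
```

```text
[ 0.63504783 -0.21067136  0.196     ]
[ 0.63517023 -0.21070742  0.128     ] -76.18708333764951
tip plate [array([ 0.56808774, -0.17112508,  0.008     ]), array([ 0.59498334, -0.27761736,  0.008     ])]
```

```bash
python3 -m pendant '[[[0,-0.03,0.4,0,0,0,0],[0,0,0.4,0,0,0,0],[0,0,0.4,0,0,0,0],[0,0,0.4,0,0,0,0],[0,0,0.4,0,0,0,0],[0,0,0.4,0,0,0,0],[0,0,0.3,0,0,0,0],[0,0,0.2,0,0,0,0],[0,0,0.08,0,0,0,0],[0,0,0,0,0,0,0]]]'
python3 -m pendant '[[[0,0,0,0,0,0,1],[0,0,0,0,0,0,1],[0,0,0,0,0,0,1],[0,0,0,0,0,0,1],[0,0,0,0,0,0,1],[0,0,0,0,0,0,1],[0,0,0,0,0,0,1],[0,0,0,0,0,0,1],[0,0,0,0,0,0,1],[0,0,0,0,0,0,1],[0,0,0,0,0,0,1],[0,0,0,0,0,0,1]]]' 40
python3 - <<'E'
from h import *
d=snap('wrist','w3');o=arm.observe();print({k:np.round(o[k],4) for k in ['clock','position','ee_rot','force','ft_torque','width']})
E
```

```text
clock: 3.75
position: [0.6346, -0.2107, 0.1605]
ee_rot: [-3.119, -0.379, 0.0]
force: [-0.1, 0.3, 0.3]
width: 1.005
clock: 4.75
position: [0.6346, -0.2107, 0.1606]
ee_rot: [-3.119, -0.379, 0.0]
force: [-0.4, 0.7, -0.7]
width: 0.193
{'clock': np.float64(4.8), 'position': array([ 0.6346, -0.2106,  0.1606]), 'ee_rot': array([-3.1186e+00, -3.7890e-01,  1.0000e-04]), 'force': array([ 0.4466, -0.2251, -1.2965]), 'ft_torque': array([ 0.0043,  0.0024, -0.0162]), 'width': np.float64(0.1945)}
```

View pics/w3.png

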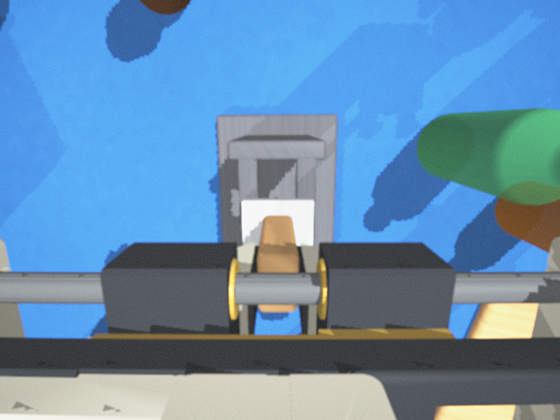

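Grasped, opening 17.9 mm, as it must be for the 18 mm grip. Lifting straight up, gently.

```bash
python3 -m pendant '[[[0,0,-0.1,0,0,0,1],[0,0,-0.2,0,0,0,1],[0,0,-0.3,0,0,0,1],[0,0,-0.3,0,0,0,1],[0,0,-0.35,0,0,0,1],[0,0,-0.4,0,0,0,1],[0,0,-0.4,0,0,0,1],[0,0,-0.4,0,0,0,1],[0,0,-0.4,0,0,0,1],[0,0,-0.4,0,0,0,1],[0,0,-0.4,0,0,0,1],[0,0,-0.3,0,0,0,1],[0,0,-0.2,0,0,0,1],[0,0,-0.1,0,0,0,1],[0,0,0,0,0,0,1]]]'
python3 -m pendant '[[[0.05,-0.2,0,0,0,0,1],[0.1,-0.4,0,0,0,0,1],[0.12,-0.59,0,0,0,0,1],[0.12,-0.59,0,0,0,0,1],[0.12,-0.59,0,0,0,0,1],[0.12,-0.59,0,0,0,0,1],[0.12,-0.59,0,0,0,0,1],[0.12,-0.59,0,0,0,0,1],[0.12,-0.59,0,0,0,0,1],[0.12,-0.59,0,0,0,0,1],[0.12,-0.59,0,0,0,0,1],[0.12,-0.59,0,0,0,0,1],[0.12,-0.59,0,0,0,0,1],[0.12,-0.59,0,0,0,0,1],[0.12,-0.59,0,0,0,0,1],[0.12,-0.59,0,0,0,0,1],[0.1,-0.3,0,0,0,0,1],[0,-0.1,0,0,0,0,1],[0,0,0,0,0,0,1]]]'
python3 -m pendant '[[[0,0,0,0,0,-0.4,1],[0,0,0,0,0,-0.7,1],[0,0,0,0,0,-0.7,1],[0,0,0,0,0,-0.7,1],[0,0,0,0,0,-0.7,1],[0,0,0,0,0,-0.7,1],[0,0,0,0,0,-0.4,1],[0,0,0,0,0,0,1],[0,0,0,0,0,0,1]]]'
python3 - <<'E'
from h import *
from scipy.spatial.transform import Rotation as Ro
d=snap('wrist','w4');o=arm.observe();print(o['position'],Ro.from_rotvec(o['ee_rot']).as_matrix().round(4),o['force'],o['ft_torque'],o['width'])
snap('scene','s4');snap('top','t4')
E
```

```text
clock: 6.05
position: [0.6349, -0.2108, 0.332]
ee_rot: [3.118, 0.379, 0.003]
force: [0.0, -0.2, -1.7]
width: 0.193
clock: 7.63
position: [0.6204, 0.1683, 0.3299]
ee_rot: [3.118, 0.382, -0.002]
force: [0.5, 0.1, -1.3]
width: 0.193
clock: 8.38
position: [0.6212, 0.1654, 0.3305]
ee_rot: [3.009, 0.901, -0.001]
force: [0.5, 0.2, -2.1]
width: 0.194
[0.62117049 0.16580776 0.33053203] [[ 8.351e-01  5.501e-01 -0.000e+00]
 [ 5.501e-01 -8.351e-01 -8.000e-04]
 [-5.000e-04  7.000e-04 -1.000e+00]] [-0.32841197  0.47359125 -2.05339393] [-0.01165782 -0.02512987  0.04161976] 0.1933250822381649
```

View pics/w4.png

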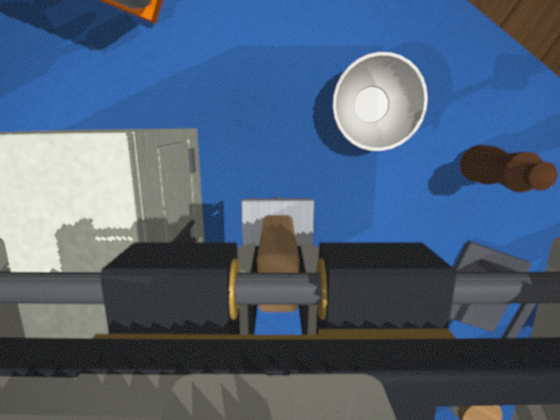

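View pics/s4.png

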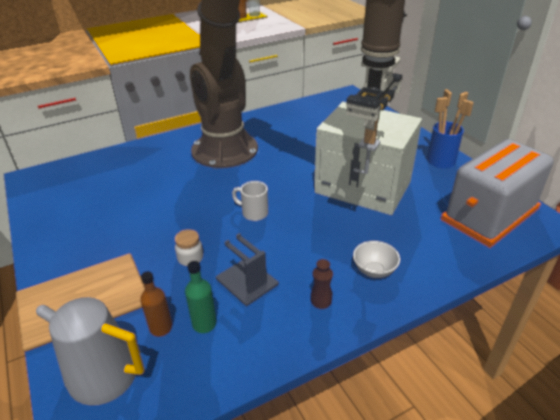

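The wrist view shows the cupboard's front edge at column ~197, square to the image, so the yaw is good. The ring is hidden behind the fingers. I'll back off along the hatch to bring it into view.

```bash
python3 -m pendant '[[[-0.3,0,0,0,0,0,1],[-0.5,0,0,0,0,0,1],[-0.5,0,0,0,0,0,1],[-0.5,0,0,0,0,0,1],[-0.5,0,0,0,0,0,1],[-0.5,0,0,0,0,0,1],[-0.5,0,0,0,0,0,1],[-0.2,0,0,0,0,0,1],[0,0,0,0,0,0,1],[0,0,0,0,0,0,1]]]'
python3 - <<'E'
from h import *
d=snap('wrist','w5');o=arm.observe();print(o['position'])
im=cv2.imread('pics/w5.png')[0:240,60:380];cv2.imwrite('pics/c_w5.png',cv2.resize(im,None,fx=2.5,fy=2.5,interpolation=cv2.INTER_CUBIC))
snap('top','t5')
im=cv2.imread('pics/t5.png')[200:275,110:200];cv2.imwrite('pics/c_t5.png',cv2.resize(im,None,fx=8,fy=8,interpolation=cv2.INTER_CUBIC))
E
```

```text
clock: 9.37
position: [0.5047, 0.0901, 0.331]
ee_rot: [3.008, 0.906, 0.002]
force: [0.1, 0.5, -2.9]
width: 0.197
[0.50495986 0.09052836 0.33078401]
```

View pics/c_w5.png

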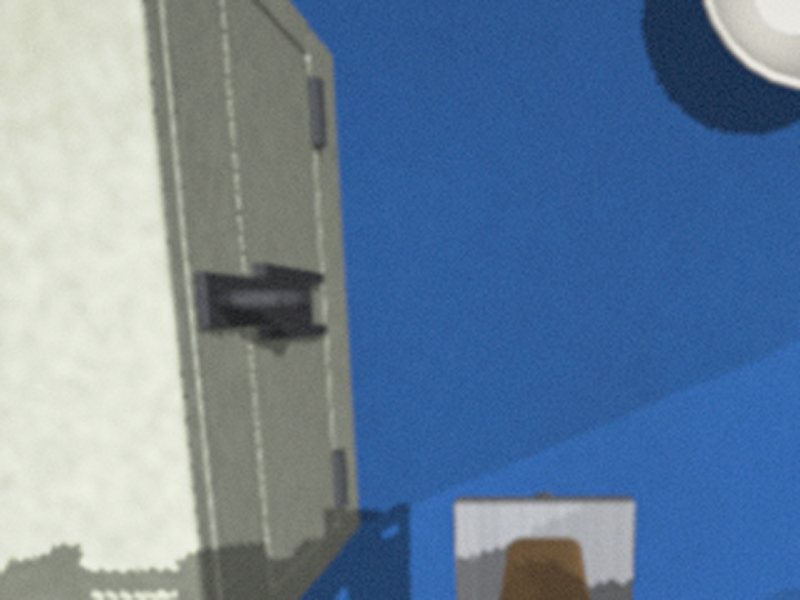

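View pics/c_t5.png

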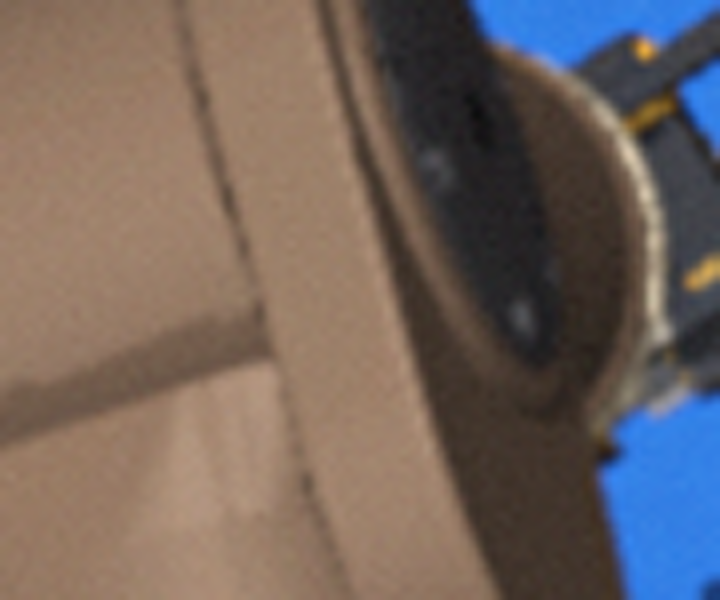

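The wrist crop shows the strap at crop (200-325,270-345) with the ring edge-on as a lighter bar at (222-305,298). I'll use the depth there, in cupboard axes.

```bash
cat >> h.py <<'E'
F0=np.array([.5032,.2185,0.]);th=np.radians(213.7)
YC=np.array([np.cos(th),np.sin(th),0]);XC=np.array([YC[1],-YC[0],0]);ZC=np.array([0,0,1.])
RC=np.stack([XC,YC,ZC])
def cup(p): return RC@(np.asarray(p)-F0)
def world(c): return F0+RC.T@np.asarray(c)
E
python3 - <<'E'
from h import *
np.set_printoptions(suppress=True,linewidth=200)
W=load('w5')
print(XC,YC)
for v in [112,116,118,119,120,122,126,130]:
    print(v,[tuple((cup(depth(W,u,v))*1000).round().astype(int)) for u in range(136,196,5)])
# cupboard checks: top edge line
for p in [(60+150/2.5,20/2.5),(60+180/2.5,380/2.5)]: print('front top edge',(cup(onz(W,*p,.235))*1000).round(1))
E
```

```text
[-0.55484443  0.83195412  0.        ] [-0.83195412 -0.55484443  0.        ]
112 [(np.int64(4), np.int64(-7), np.int64(219)), (np.int64(0), np.int64(-7), np.int64(220)), (np.int64(-1), np.int64(-7), np.int64(211)), (np.int64(0), np.int64(-7), np.int64(199)), (np.int64(0), np.int64(-8), np.int64(186)), (np.int64(-1), np.int64(-8), np.int64(173)), (np.int64(-1), np.int64(-9), np.int64(159)), (np.int64(0), np.int64(-9), np.int64(141)), (np.int64(3), np.int64(-10), np.int64(112)), (np.int64(-2), np.int64(-10), np.int64(109)), (np.int64(-2), np.int64(-11), np.int64(88)), (np.int64(4), np.int64(-13), np.int64(39))]
116 [(np.int64(4), np.int64(-4), np.int64(222)), (np.int64(1), np.int64(-4), np.int64(218)), (np.int64(-1), np.int64(-4), np.int64(212)), (np.int64(-6), np.int64(-4), np.int64(215)), (np.int64(-11), np.int64(-4), np.int64(219)), (np.int64(-16), np.int64(-4), np.int64(220)), (np.int64(-20), np.int64(-4), np.int64(220)), (np.int64(-23), np.int64(-4), np.int64(219)), (np.int64(-26), np.int64(-4), np.int64(216)), (np.int64(-28), np.int64(-4), np.int64(207)), (np.int64(5), np.int64(-7
[... 2637 characters left out ...]
64(5), np.int64(104)), (np.int64(5), np.int64(5), np.int64(68)), (np.int64(5), np.int64(5), np.int64(41))]
130 [(np.int64(4), np.int64(7), np.int64(223)), (np.int64(1), np.int64(7), np.int64(221)), (np.int64(0), np.int64(7), np.int64(214)), (np.int64(-1), np.int64(7), np.int64(203)), (np.int64(-1), np.int64(8), np.int64(191)), (np.int64(0), np.int64(8), np.int64(177)), (np.int64(0), np.int64(8), np.int64(162)), (np.int64(3), np.int64(9), np.int64(135)), (np.int64(3), np.int64(9), np.int64(119)), (np.int64(-1), np.int64(9), np.int64(111)), (np.int64(-1), np.int64(9), np.int64(89)), (np.int64(5), np.int64(10), np.int64(44))]
front top edge [  2.5 -77.1 235. ]
front top edge [  4.3  23.4 235. ]
```

Run:
```python
from h import *
from scipy.optimize import least_squares
W=load('w5')
P=[]
for v in range(110,130):
    for u in range(140,190):
        c=cup(depth(W,u,v))*1000
        if c[0]<-5 and c[2]>195 and c[0]>-40: P.append([*c,u,v])
P=np.array(P);print(len(P),P[:,1].min(),P[:,1].max(),np.median(P[:,1]),P[:,4].min(),P[:,4].max())
# torus: R=12, r=3, axis y
f=lambda p:np.sqrt((np.hypot(P[:,0]-p[0],P[:,2]-p[1])-12)**2+(P[:,1]-p[2])**2)-3
r=least_squares(f,[-15,207,-1.5],loss='soft_l1');print(r.x,np.std(r.fun))
print('ring world',world(r.x/1000))
# strap plane & plinth & fascia
S=[];Q=[]
for v in (125,126,127,128,129,130):
    for u in range(146,180):
        c=cup(depth(W,u,v))*1000;
        if 100<c[2]<213:S.append(c)
S=np.array(S);print('strap x vs z',np.polyfit(S[:,2],S[:,0],1),np.median(S[:,0]))
for v in range(0,200):
    for u in range(110,205):
        if W['z_map'][v,u]<=0: continue
        c=cup(depth(W,u,v))*1000
        if 5<c[2]<225 and abs(c[1])>25 and abs(c[0])<30: Q.append(c)
Q=np.array(Q)
for a,b,n in [(5,45,'plinth'),(60,160,'hatch'),(178,228,'fascia')]:
    s=Q[(Q[:,2]>a)&(Q[:,2]<b)];A=np.c_[s[:,1:],np.ones(len(s))];print(n,len(s),np.median(s[:,0]),np.linalg.lstsq(A,s[:,0],rcond=None)[0])
```

```text
265 -3.7740863323088125 1.9057903263210576 -1.1885491043712637 116.0 123.0
[-15.60210497 207.28401363  -0.88370053] 0.5422291611286256
ring world [ 0.33940595  0.09050938 -0.0008837 ]
strap x vs z [-0.00872411  1.02019847] -0.6438110435712189
plinth 847 4.020608311614549 [2.44400243e-03 7.10495921e-04 4.01477506e+00]
hatch 3978 4.014727762897877 [ 3.67140613e-04 -3.00648405e-03  4.36133175e+00]
fascia 2931 4.029213086816153 [-0.00382832  0.00430256  3.06735832]
```

The ring fit is good, residual 0.5 mm. The centre is 19.6 mm before the measured front face at z 0.2073, so it is clamped about +2 mm from nominal and the hatch is practically shut. By the wrist view the face is 4 mm further back than the top view said; I'll trust the wrist frame, since it also agreed with the grasp. Next I'll compute the move to a standoff beside the ring.

```bash
cat >> h.py <<'E'
F0=F0+.004*XC   # corrected by wrist view
ring0=np.array([-.0196,-.0009,.2073])
def st():
    o=arm.observe();p=o['position'];from scipy.spatial.transform import Rotation as Ro
    M=Ro.from_rotvec(o['ee_rot']).as_matrix();c=cup(p+M[:,2]*.1256)
    print('clock',round(o['clock'],2),'prongshaft cup mm',(c*1000).round(1),'yaw',np.degrees(np.arctan2(M[1,0],M[0,0])).round(2),'tilt',M[:2,2].round(4),'F cup',(RC@o['force']).round(1),'T',(RC@o['ft_torque']).round(2),'w',round(o['width']*92,1));return c,M
def need(target,c,M):
    d=RC.T@(np.asarray(target)-c);t=M.T@d;print('tool units',(t/.04).round(3));return t/.04
E
python3 - <<'E'
from h import *
c,M=st(); need([c[0],-.0609,.2073],c,M); need([-.0196,-.0609,.2073],c,M)
E
```

```text
clock 9.47 prongshaft cup mm [-111.3   69.3  205. ] yaw 33.58 tilt [0.0004 0.0005] F cup [ 0.2  0.5 -1.4] T [-0.01  0.    0.02] w 17.6
tool units [ 3.255 -0.007 -0.055]
tool units [ 3.25  -2.3   -0.054]
```

```bash
python3 -m pendant '[[[0.3,0,-0.05,0,0,0,1],[0.5,0,0,0,0,0,1],[0.5,0,0,0,0,0,1],[0.5,0,0,0,0,0,1],[0.5,0,0,0,0,0,1],[0.5,0,0,0,0,0,1],[0.3,0,0,0,0,0,1],[0.15,0,0,0,0,0,1],[0,0,0,0,0,0,1]]]'
python3 -m pendant '[[[0,-0.2,0,0,0,0,1],[0,-0.4,0,0,0,0,1],[0,-0.4,0,0,0,0,1],[0,-0.4,0,0,0,0,1],[0,-0.4,0,0,0,0,1],[0,-0.3,0,0,0,0,1],[0,-0.15,0,0,0,0,1],[0,-0.05,0,0,0,0,1],[0,0,0,0,0,0,1],[0,0,0,0,0,0,1]]]'
python3 - <<'E'
from h import *
c,M=st(); need([-.0196,-.0609,.2073],c,M); snap('scene','s6'); snap('wrist','w6')
im=cv2.imread('pics/s6.png')[80:220,300:440];cv2.imwrite('pics/c_s6.png',cv2.resize(im,None,fx=4.2,fy=4.2,interpolation=cv2.INTER_CUBIC))
E
```

```text
clock: 10.22
position: [0.6134, 0.1633, 0.3314]
ee_rot: [-3.007, -0.909, 0.002]
force: [-1.1, -0.6, -0.9]
width: 0.196
clock: 11.05
position: [0.5621, 0.2376, 0.3326]
ee_rot: [3.008, 0.905, 0.0]
force: [-0.7, 0.4, -1.7]
width: 0.194
clock 11.05 prongshaft cup mm [-20.9 -59.6 207. ] yaw 33.5 tilt [ 0.0003 -0.0007] F cup [ 0.7  0.4 -1.7] T [-0.   -0.02  0.01] w 17.8
tool units [ 0.032 -0.033 -0.007]
```

View pics/c_s6.png

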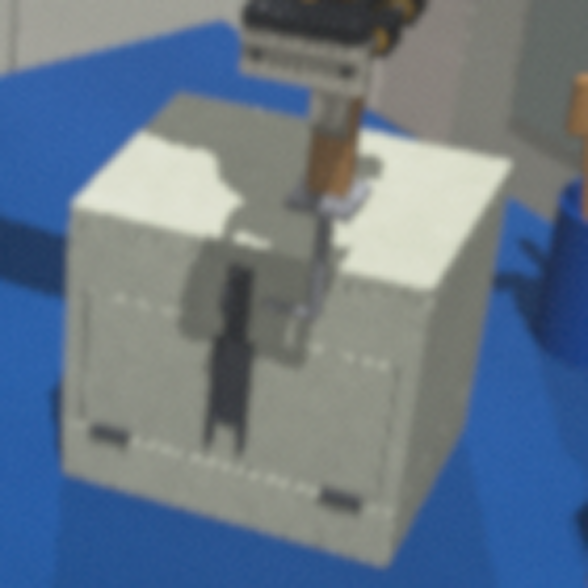

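View pics/w6.png

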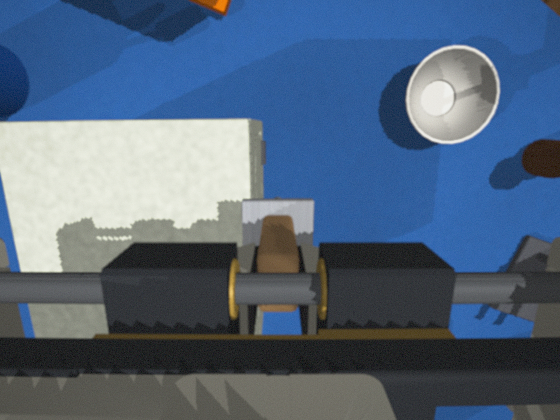

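The scene crop shows the prong at crop (262-310,303-318), pointing at the strap at (238,300). I'll use the scene's depth to compare the prong and ring in the same camera.

Run:
```python
from h import *
S=load('s6')
for v in range(141,160):
    print(v,[tuple(int(t) for t in (cup(depth(S,u,v))*1000).round()) for u in range(352,376,2)])
```

```text
141 [(2, 16, 218), (-3, 9, 223), (-4, 2, 225), (-4, -4, 226), (-3, -9, 227), (-1, -14, 227), (-6, -22, 232), (1, -26, 230), (0, -31, 231), (-4, -39, 236), (-3, -44, 236), (-22, -55, 249)]
142 [(-4, 14, 219), (-1, 9, 218), (0, 3, 220), (1, -2, 220), (0, -9, 223), (3, -14, 222), (1, -20, 225), (-2, -27, 228), (3, -31, 227), (0, -38, 230), (2, -43, 231), (-22, -56, 246)]
143 [(-4, 13, 216), (-4, 8, 217), (2, 4, 215), (-1, -3, 218), (1, -9, 219), (-2, -15, 222), (1, -20, 221), (-1, -27, 224), (-2, -33, 227), (2, -37, 226), (-3, -45, 230), (-24, -56, 244)]
144 [(-1, 14, 211), (-7, 6, 216), (-7, 0, 217), (-8, -6, 219), (1, -9, 215), (-1, -15, 218), (2, -20, 218), (0, -27, 221), (-6, -34, 226), (0, -38, 224), (-2, -45, 226), (-23, -57, 241)]
145 [(-5, 13, 209), (-5, 7, 211), (-12, -1, 217), (-6, -5, 215), (1, -9, 212), (1, -15, 213), (1, -21, 216), (-2, -28, 219), (1, -33, 218), (4, -38, 218), (3, -44, 220), (-27, -58, 240)]
146 [(-2, 14, 204), (-21, 1, 218), (-1140, -377, 913), (-5, -5, 211), (0, -10, 209), (-1, -16, 212), (0, -22, 213), (1, -27, 213), (2, -33, 215), (-2, -40, 218), (1, -4
[... 1822 characters left out ...]
-5, -8, 178), (2, -12, 175), (2, -18, 177), (2, -24, 179), (3, -30, 180), (4, -35, 181), (1, -42, 184), (-5, -50, 190), (-25, -61, 204)]
157 [(-2, 10, 168), (-6, 3, 172), (-4, -2, 173), (-4, -8, 174), (0, -13, 173), (0, -19, 175), (0, -25, 177), (-2, -31, 180), (-2, -37, 181), (1, -42, 181), (-1, -49, 184), (-3, -55, 187)]
158 [(1, 11, 163), (-7, 3, 169), (-6, -3, 171), (-4, -9, 171), (2, -13, 169), (0, -19, 172), (-1, -26, 174), (-4, -33, 178), (-2, -38, 178), (2, -43, 178), (-3, -50, 182), (-5, -56, 185)]
159 [(0, 11, 160), (-6, 3, 165), (-3, -3, 165), (-6, -10, 169), (-2, -14, 168), (-4, -21, 171), (-1, -26, 171), (0, -32, 172), (0, -38, 174), (-4, -45, 178), (1, -49, 177), (0, -55, 179)]
```

The scene view puts the prong axis at about (-21, ·, 205) and the ring centre at about (-19.5, ·, 206) in cupboard mm, so they line up within about 2 mm. I'll insert slowly and watch the force.

```bash
python3 -m pendant '[[[-0.1,-0.03,0,0,0,0,1],[-0.1,0,0,0,0,0,1],[-0.1,0,0,0,0,0,1],[-0.1,0,0,0,0,0,1],[-0.05,0,0,0,0,0,1],[0,0,0,0,0,0,1],[0,0,0,0,0,0,1]]]'
python3 -c "
from h import *
c,M=st(); need([-.0196,-.0209,.2073],c,M)"
python3 -m pendant '[[[-0.05,0,0,0,0,0,1],[-0.05,0,0,0,0,0,1],[-0.05,0,0,0,0,0,1],[-0.05,0,0,0,0,0,1],[0,0,0,0,0,0,1]]]'
python3 -c "
from h import *
c,M=st(); need([-.0196,-.0209,.2073],c,M)"
```

```text
clock: 11.73
position: [0.546, 0.2295, 0.3328]
ee_rot: [3.008, 0.907, 0.001]
force: [-0.2, -0.3, -1.6]
width: 0.19
clock 11.73 prongshaft cup mm [-18.6 -41.7 207.2] yaw 33.55 tilt [0.0003 0.    ] F cup [-0.2  0.3 -1.6] T [-0.01 -0.06  0.05] w 17.5
tool units [-0.521  0.025 -0.003]
clock: 12.15
position: [0.5391, 0.2249, 0.3327]
ee_rot: [3.008, 0.907, -0.0]
force: [1.0, -0.6, -2.2]
width: 0.197
clock 12.15 prongshaft cup mm [-18.6 -33.4 207.1] yaw 33.55 tilt [ 0.     -0.0001] F cup [-1.  -0.5 -2.2] T [-0.06  0.01 -0.01] w 18.1
tool units [-0.314  0.026 -0.005]
```

The tip is past the ring plane with no contact force. I'll continue.

```bash
python3 -m pendant '[[[-0.05,0.02,0,0,0,0,1],[-0.05,0,0,0,0,0,1],[-0.05,0,0,0,0,0,1],[-0.05,0,0,0,0,0,1],[-0.05,0,0,0,0,0,1],[-0.05,0,0,0,0,0,1],[0,0,0,0,0,0,1],[0,0,0,0,0,0,1]]]'
python3 - <<'E'
from h import *
c,M=st(); S=snap('scene','s7')
im=cv2.imread('pics/s7.png')[100:200,320:420];cv2.imwrite('pics/c_s7.png',cv2.resize(im,None,fx=6,fy=6,interpolation=cv2.INTER_CUBIC))
for v in range(143,162): print(v,[tuple(int(t) for t in (cup(depth(S,u,v))*1000).round()) for u in range(344,366,2)])
E
```

```text
clock: 12.82
position: [0.5298, 0.2178, 0.3327]
ee_rot: [3.008, 0.907, 0.0]
force: [1.3, -1.0, -2.3]
width: 0.192
clock 12.82 prongshaft cup mm [-19.3 -21.7 207.1] yaw 33.56 tilt [ 0.0001 -0.    ] F cup [-1.6 -0.6 -2.3] T [-0.03  0.    0.02] w 17.6
143 [(0, 39, 207), (1, 33, 208), (-1, 27, 211), (-5, 19, 215), (-4, 14, 215), (0, 9, 215), (2, 4, 215), (-1, -3, 218), (2, -8, 218), (-26, -23, 236), (-19, -26, 234)]
144 [(-2, 38, 204), (0, 33, 205), (4, 28, 204), (-2, 20, 209), (2, 15, 209), (-3, 8, 213), (-1, 2, 214), (-7, -6, 219), (-3, -10, 218), (-28, -24, 235), (-24, -28, 233)]
145 [(-4, 37, 203), (1, 33, 201), (1, 27, 203), (-8, 18, 210), (-3, 13, 208), (-6, 6, 212), (-14, -2, 218), (-4, -5, 214), (-1, -10, 214), (-26, -24, 231), (-2, -22, 217)]
146 [(-1, 38, 197), (-3, 31, 200), (2, 27, 199), (0, 20, 202), (-1, 14, 204), (-20, 1, 217), (-23, -5, 220), (-5, -5, 211), (-3, -11, 211), (-27, -24, 228), (-2, -22, 214)]
147 [(-3, 37, 195), (-3, 31, 197), (2, 27, 196), (-2, 19, 200), (4, 15, 197), (-27, -1, 218), (-11, -2, 210), (-2, -5, 206), (1, -10, 206), (-26, -24, 224), (2, -21, 208
[... 1704 characters left out ...]
 (1, -25, 176)]
158 [(0, 36, 156), (-2, 29, 159), (-1, 23, 160), (0, 17, 162), (-1, 11, 164), (-7, 2, 170), (-4, -3, 169), (-1140, -377, 913), (0, -13, 170), (-2, -20, 173), (2, -25, 172)]
159 [(-1, 35, 153), (-2, 28, 156), (-2, 22, 158), (-1, 17, 158), (-3, 10, 162), (-8, 2, 167), (-7, -4, 168), (-4, -9, 168), (0, -14, 167), (-4, -21, 171), (-6, -27, 174)]
160 [(0, 35, 150), (-3, 28, 153), (-1, 22, 154), (-10, 13, 162), (2, 11, 155), (-4, 3, 161), (-1, -2, 161), (-5, -10, 165), (-7, -16, 168), (-3, -21, 167), (1, -26, 167)]
161 [(-1, 35, 147), (-5, 27, 151), (1, 23, 149), (0, 16, 151), (-1, 10, 154), (-3, 3, 157), (-7, -4, 161), (-4, -10, 161), (-2, -15, 162), (0, -20, 162), (-1, -27, 164)]
```

View pics/c_s7.png

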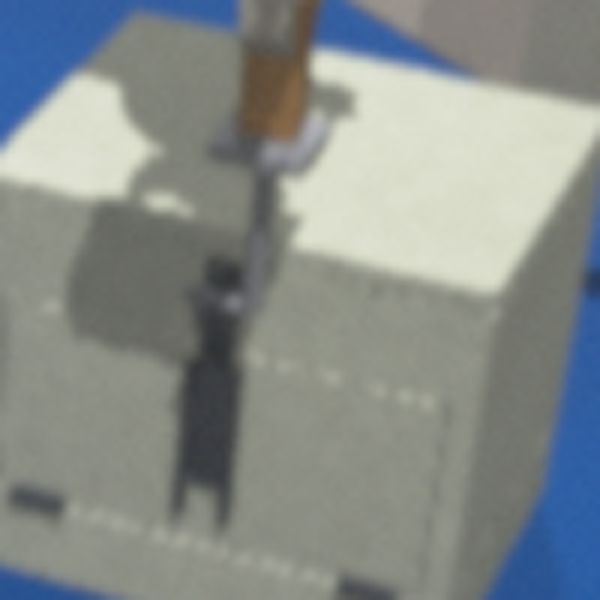

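The prong is through: points beyond the ring at (-20,12,204) and (-22,6,207), with the ring wire in front at x -32. Next I'll work out the swing table.

Run:
```python
import numpy as np
L,d=157.3,19.6
f=lambda t:np.array([L*np.sin(t)+d*np.cos(t),-(50+L*np.cos(t)-d*np.sin(t))])
for k in range(15):
    a=k*.1;D=(f(a+.1)-f(a))/40/5;print(round(a,1),'row ty,tz',D.round(4),'end out,z',f(a+.1).round(1))
```

```text
0.0 row ty,tz [0.078  0.0137] end out,z [  35.2 -204.6]
0.1 row ty,tz [0.0763 0.0214] end out,z [  50.5 -200.3]
0.2 row ty,tz [0.0737 0.0289] end out,z [  65.2 -194.5]
0.3 row ty,tz [0.0705 0.0362] end out,z [  79.3 -187.3]
0.4 row ty,tz [0.0665 0.043 ] end out,z [  92.6 -178.6]
0.5 row ty,tz [0.0619 0.0494] end out,z [ 105.  -168.8]
0.6 row ty,tz [0.0567 0.0554] end out,z [ 116.3 -157.7]
0.7 row ty,tz [0.0508 0.0608] end out,z [ 126.5 -145.5]
0.8 row ty,tz [0.0445 0.0655] end out,z [ 135.4 -132.4]
0.9 row ty,tz [0.0378 0.0696] end out,z [ 143.  -118.5]
1.0 row ty,tz [0.0306 0.0731] end out,z [ 149.1 -103.9]
1.1 row ty,tz [0.0232 0.0758] end out,z [153.7 -88.7]
1.2 row ty,tz [0.0155 0.0777] end out,z [156.8 -73.2]
1.3 row ty,tz [0.0077 0.0789] end out,z [158.3 -57.4]
1.4 row ty,tz [-0.0003  0.0792] end out,z [158.3 -41.6]
```

```bash
python3 -m pendant '[[[0,0.04,0.007,0,0,0,1],[0,0.04,0.007,0,0,0,1],[0,0.078,0.014,0,0,0,1],[0,0.078,0.014,0,0,0,1],[0,0.078,0.014,0,0,0,1],[0,0.078,0.014,0,0,0,1],[0,0.076,0.021,0,0,0,1],[0,0.076,0.021,0,0,0,1],[0,0.076,0.021,0,0,0,1],[0,0.076,0.021,0,0,0,1],[0,0.076,0.021,0,0,0,1]]]'
python3 - <<'E'
from h import *
c,M=st(); S=snap('scene','s8')
im=cv2.imread('pics/s8.png')[100:200,320:420];cv2.imwrite('pics/c_s8.png',cv2.resize(im,None,fx=6,fy=6,interpolation=cv2.INTER_CUBIC))
E
```

```text
clock: 13.78
position: [0.547, 0.1919, 0.3254]
ee_rot: [-3.008, -0.907, 0.0]
force: [-1.4, 1.0, -1.9]
width: 0.186
clock 13.78 prongshaft cup mm [-50.4 -21.6 199.8] yaw 33.56 tilt [-0.0003 -0.0001] F cup [ 1.6  0.6 -1.9] T [-0.07 -0.84  0.05] w 17.1
```

View pics/c_s8.png

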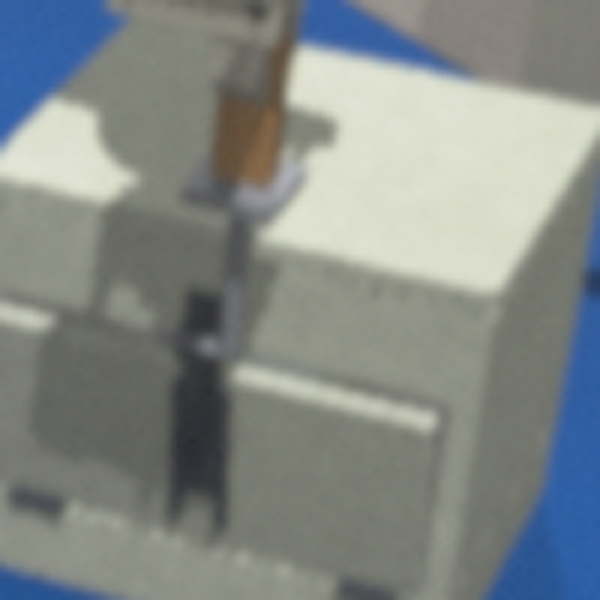

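The hatch is opening with the prong in the eye, at about 3 N. I'll continue along the arc.

```bash
python3 -m pendant '[[[0,0.074,0.029,0,0,0,1],[0,0.074,0.029,0,0,0,1],[0,0.074,0.029,0,0,0,1],[0,0.074,0.029,0,0,0,1],[0,0.074,0.029,0,0,0,1],[0,0.07,0.036,0,0,0,1],[0,0.07,0.036,0,0,0,1],[0,0.07,0.036,0,0,0,1],[0,0.07,0.036,0,0,0,1],[0,0.07,0.036,0,0,0,1],[0,0.066,0.043,0,0,0,1],[0,0.066,0.043,0,0,0,1],[0,0.066,0.043,0,0,0,1],[0,0.066,0.043,0,0,0,1],[0,0.066,0.043,0,0,0,1]]]'
python3 -c "
from h import *
st()"
python3 -m pendant '[[[0,0.062,0.049,0,0,0,1],[0,0.062,0.049,0,0,0,1],[0,0.062,0.049,0,0,0,1],[0,0.062,0.049,0,0,0,1],[0,0.062,0.049,0,0,0,1],[0,0.057,0.055,0,0,0,1],[0,0.057,0.055,0,0,0,1],[0,0.057,0.055,0,0,0,1],[0,0.057,0.055,0,0,0,1],[0,0.057,0.055,0,0,0,1],[0,0.051,0.061,0,0,0,1],[0,0.051,0.061,0,0,0,1],[0,0.051,0.061,0,0,0,1],[0,0.051,0.061,0,0,0,1],[0,0.051,0.061,0,0,0,1]]]'
python3 - <<'E'
from h import *
c,M=st(); S=snap('scene','s9')
im=cv2.imread('pics/s9.png')[100:220,310:430];cv2.imwrite('pics/c_s9.png',cv2.resize(im,None,fx=5,fy=5,interpolation=cv2.INTER_CUBIC))
E
```

```text
clock: 15.08
position: [0.5702, 0.1569, 0.3038]
ee_rot: [3.008, 0.907, -0.0]
force: [-0.6, 1.0, -0.9]
width: 0.194
clock 15.08 prongshaft cup mm [-92.4 -21.6 178.2] yaw 33.56 tilt [-0.     -0.0001] F cup [ 1.2 -0.1 -0.9] T [ 0.02 -0.68  0.05] w 17.8
clock: 16.33
position: [0.589, 0.1286, 0.2708]
ee_rot: [3.008, 0.907, 0.0]
force: [-0.4, 0.4, -1.2]
width: 0.194
clock 16.33 prongshaft cup mm [-126.4  -21.5  145.2] yaw 33.56 tilt [ 0. -0.] F cup [ 0.6  0.1 -1.2] T [ 0.03 -0.5  -0.01] w 17.9
```

View pics/c_s9.png

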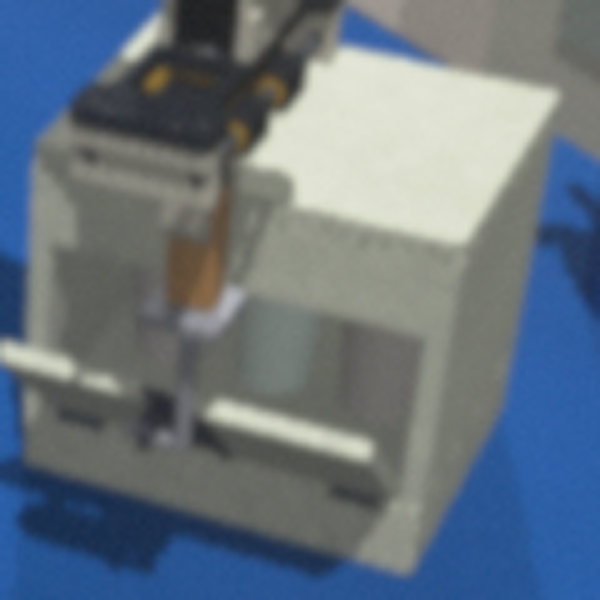

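```bash
python3 -m pendant '[[[0,0.045,0.066,0,0,0,1],[0,0.045,0.066,0,0,0,1],[0,0.045,0.066,0,0,0,1],[0,0.045,0.066,0,0,0,1],[0,0.045,0.066,0,0,0,1],[0,0.038,0.07,0,0,0,1],[0,0.038,0.07,0,0,0,1],[0,0.038,0.07,0,0,0,1],[0,0.038,0.07,0,0,0,1],[0,0.038,0.07,0,0,0,1],[0,0.031,0.073,0,0,0,1],[0,0.031,0.073,0,0,0,1],[0,0.031,0.073,0,0,0,1],[0,0.031,0.073,0,0,0,1],[0,0.031,0.073,0,0,0,1]]]'
python3 -c "
from h import *
st()"
python3 -m pendant '[[[0,0.023,0.076,0,0,0,1],[0,0.023,0.076,0,0,0,1],[0,0.023,0.076,0,0,0,1],[0,0.023,0.076,0,0,0,1],[0,0.023,0.076,0,0,0,1],[0,0.016,0.078,0,0,0,1],[0,0.016,0.078,0,0,0,1],[0,0.016,0.078,0,0,0,1],[0,0.016,0.078,0,0,0,1],[0,0.016,0.078,0,0,0,1]]]'
python3 -c "
from h import *
st()"
```

```text
clock: 17.63
position: [0.6016, 0.1097, 0.2289]
ee_rot: [-3.008, -0.907, -0.0]
force: [-0.7, 1.2, -1.7]
width: 0.191
clock 17.63 prongshaft cup mm [-149.1  -21.5  103.3] yaw 33.56 tilt [0.0001 0.    ] F cup [ 1.4 -0.  -1.7] T [-0.04 -0.29 -0.04] w 17.5
clock: 18.47
position: [0.6058, 0.1032, 0.1981]
ee_rot: [3.008, 0.907, -0.0]
force: [0.1, 0.7, -0.2]
width: 0.192
clock 18.47 prongshaft cup mm [-156.9  -21.4   72.5] yaw 33.56 tilt [-0.     -0.0001] F cup [ 0.5 -0.4 -0.2] T [-0.   -0.19  0.02] w 17.7
```

```bash
python3 -m pendant '[[[0,0.008,0.079,0,0,0,1],[0,0.008,0.079,0,0,0,1],[0,0.008,0.079,0,0,0,1],[0,0.008,0.079,0,0,0,1],[0,0.008,0.06,0,0,0,1],[0,0,0.03,0,0,0,1],[0,0,0,0,0,0,1]]]'
python3 -c "
from h import *
st()"
python3 -m pendant '[[[0,0,0.03,0,0,0,1],[0,0,0.03,0,0,0,1],[0,0,0,0,0,0,1]]]'
python3 -c "
from h import *
st()"
python3 -m pendant '[[[0,0,0.025,0,0,0,1],[0,0,0,0,0,0,1]]]'
python3 - <<'E'
from h import *
st(); S=snap('scene','s10')
im=cv2.imread('pics/s10.png')[100:220,310:430];cv2.imwrite('pics/c_s10.png',cv2.resize(im,None,fx=5,fy=5,interpolation=cv2.INTER_CUBIC))
E
```

```text
clock: 19.05
position: [0.6066, 0.1018, 0.1818]
ee_rot: [3.008, 0.907, -0.001]
force: [-0.6, -0.0, -1.9]
width: 0.195
clock 19.05 prongshaft cup mm [-158.4  -21.3   56.2] yaw 33.56 tilt [-0.0004 -0.0002] F cup [ 0.3  0.5 -1.9] T [ 0.01  0.04 -0.02] w 17.9
clock: 19.3
position: [0.6067, 0.1018, 0.1797]
ee_rot: [3.008, 0.907, -0.0]
force: [-0.2, -0.3, -1.1]
width: 0.197
clock 19.3 prongshaft cup mm [-158.5  -21.4   54.1] yaw 33.56 tilt [ 0.     -0.0002] F cup [-0.1  0.3 -1.1] T [-0.05  0.06  0.01] w 18.1
clock: 19.47
position: [0.6067, 0.1019, 0.1787]
ee_rot: [3.008, 0.907, -0.0]
force: [-0.4, -0.3, -1.2]
width: 0.193
clock 19.47 prongshaft cup mm [-158.5  -21.4   53.1] yaw 33.56 tilt [-0.     -0.0002] F cup [-0.   0.5 -1.2] T [-0.01  0.09 -0.03] w 17.7
```

View pics/c_s10.png

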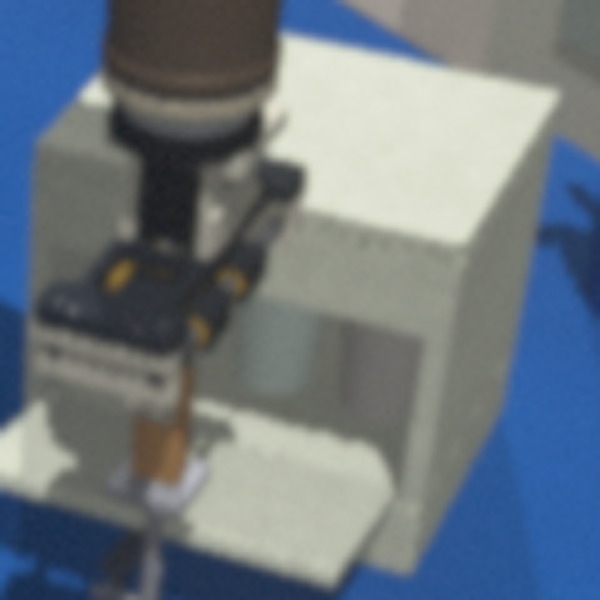

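The hatch is nearly level. I'll feel for the stop in 1 mm steps.

```bash
for i in 1 2 3; do :; done; python3 -m pendant '[[[0,0,0.025,0,0,0,1],[0,0,0,0,0,0,1]]]'; python3 -m pendant '[[[0,0,0.025,0,0,0,1],[0,0,0,0,0,0,1]]]'; python3 -c "
from h import *
st()"
```

```text
clock: 19.68
position: [0.6068, 0.1019, 0.1778]
ee_rot: [3.008, 0.907, 0.0]
force: [-0.4, -0.3, 0.0]
width: 0.194
clock: 19.85
position: [0.6071, 0.1021, 0.1775]
ee_rot: [3.008, 0.907, 0.002]
force: [-0.7, -0.7, 5.7]
width: 0.19
clock 19.85 prongshaft cup mm [-158.5  -22.1   51.9] yaw 33.56 tilt [0.0012 0.0002] F cup [-0.2  0.9  5.7] T [ 0.48 -0.02  0.04] w 17.5
```

Force rose by 7 N at prong z 51.9 mm, exactly where the stop was predicted. I'll back off to the ring centre and check the hatch angle by depth.

```bash
python3 -m pendant '[[[0,0,-0.05,0,0,0,1],[0,0,-0.08,0,0,0,1],[0,0,0,0,0,0,1]]]'
python3 - <<'E'
from h import *
st()
S=snap('scene','s11');W=snap('wrist','w11')
for n,d in (('s',S),('w',W)):
    Q=[]
    for v in range(0,420,2):
        for u in range(0,560,2):
            if d['z_map'][v,u]<=0: continue
            c=cup(depth(d,u,v))*1000
            if 30<abs(c[1])<105 and -110<c[0]<-15 and 30<c[2]<110: Q.append(c)
    Q=np.array(Q);print(n,len(Q))
    if len(Q)>50:
        for _ in range(4):
            p=np.polyfit(Q[:,0],Q[:,2],1);r=Q[:,2]-np.polyval(p,Q[:,0]);Q=Q[abs(r)<max(4,1.5*np.std(r))]
        print(len(Q),p,'theta',np.pi/2-np.arctan(-p[0]))
E
```

```text
clock: 20.1
position: [0.6069, 0.102, 0.1825]
ee_rot: [3.008, 0.907, 0.001]
force: [0.6, -0.0, -1.4]
width: 0.192
clock 20.1 prongshaft cup mm [-158.5  -21.7   56.9] yaw 33.56 tilt [0.0005 0.0001] F cup [-0.3 -0.5 -1.4] T [0.01 0.06 0.02] w 17.6
s 181
181 [-0.17281726 59.93334544] theta 1.3996693254527248
w 2594
2594 [-0.17432658 62.67558727] theta 1.398204147854984
```

View pics/w11.png

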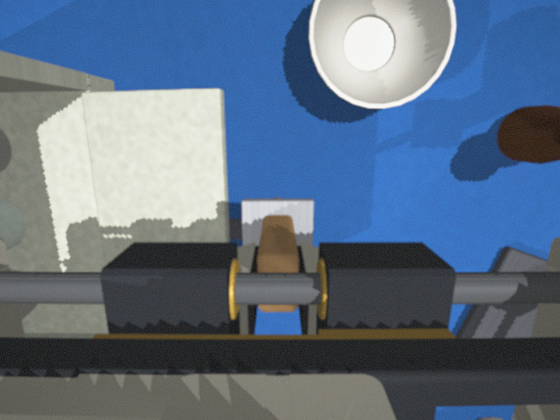

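The hatch angle reads 1.40 rad in both views, so it is at its stop. Now unhooking along the prong.

```bash
python3 -m pendant '[[[0.05,0,0,0,0,0,1],[0.1,0,0,0,0,0,1],[0.1,0,0,0,0,0,1],[0.1,0,0,0,0,0,1],[0.1,0,0,0,0,0,1],[0.1,0,0,0,0,0,1],[0.1,0,0,0,0,0,1],[0.1,0,0,0,0,0,1],[0.1,0,0,0,0,0,1],[0.1,0,0,0,0,0,1],[0.1,0,0,0,0,0,1],[0.1,0,0,0,0,0,1],[0,0,0,0,0,0,1]]]'
python3 - <<'E'
from h import *
st()
S=snap('scene','s12')
im=cv2.imread('pics/s12.png')[120:240,310:430];cv2.imwrite('pics/c_s12.png',cv2.resize(im,None,fx=5,fy=5,interpolation=cv2.INTER_CUBIC))
E
```

```text
clock: 21.28
position: [0.6456, 0.128, 0.1819]
ee_rot: [-3.007, -0.907, -0.0]
force: [-0.1, 0.7, -1.1]
width: 0.193
clock 21.28 prongshaft cup mm [-158.3  -68.3   56.3] yaw 33.58 tilt [0.0002 0.0003] F cup [ 0.7 -0.3 -1.1] T [ 0.    0.04 -0.02] w 17.8
```

View pics/c_s12.png

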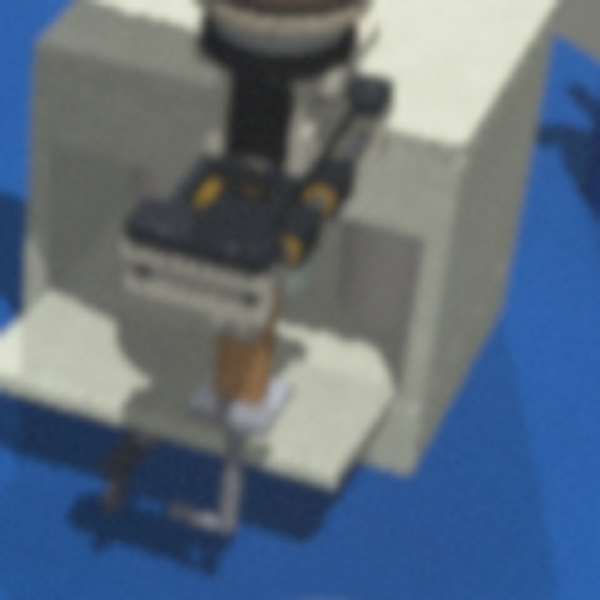

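The prong is clear of the ring. I'll move outwards, then up.

```bash
python3 -m pendant '[[[0,0.2,0,0,0,0,1],[0,0.3,0,0,0,0,1],[0,0.3,-0.1,0,0,0,1],[0,0.2,-0.3,0,0,0,1],[0,0,-0.4,0,0,0,1],[0,0,-0.4,0,0,0,1],[0,0,-0.4,0,0,0,1],[0,0,-0.4,0,0,0,1],[0,0,-0.4,0,0,0,1],[0,0,-0.4,0,0,0,1],[0,0,-0.4,0,0,0,1],[0,0,-0.3,0,0,0,1],[0,0,-0.2,0,0,0,1],[0,0,0,0,0,0,1]]]'
python3 - <<'E'
from h import *
c,M=st(); p=arm.observe()['position'];print(p,(M.T@(np.array([.6346,-.2106,.3306])-p)/.04).round(2), 'rot units',np.radians(33.58-13.94)/.08)
E
```

```text
clock: 22.5
position: [0.6683, 0.0928, 0.3322]
ee_rot: [3.008, 0.904, 0.005]
force: [0.8, -0.2, -1.8]
width: 0.191
clock 22.5 prongshaft cup mm [-200.4  -68.   206.6] yaw 33.47 tilt [0.0033 0.0002] F cup [-0.6 -0.6 -1.8] T [-0.02  0.05  0.02] w 17.6
[0.66834091 0.0928163  0.33218593] [-4.89  5.86  0.04] rot units 4.284783313646079
```

```bash
python3 -m pendant '[[[0,0,0,0,0,0.4,1],[0,0,0,0,0,0.7,1],[0,0,0,0,0,0.7,1],[0,0,0,0,0,0.7,1],[0,0,0,0,0,0.7,1],[0,0,0,0,0,0.7,1],[0,0,0,0,0,0.38,1],[0,0,0,0,0,0,1]]]'
python3 -m pendant '[[[-0.1,0.25,0,0,0,0,1],[-0.15,0.4,0,0,0,0,1],[-0.2,0.55,0,0,0,0,1],[-0.2,0.55,0,0,0,0,1],[-0.2,0.55,0,0,0,0,1],[-0.2,0.55,0,0,0,0,1],[-0.2,0.55,0,0,0,0,1],[-0.2,0.55,0,0,0,0,1],[-0.2,0.55,0,0,0,0,1],[-0.2,0.55,0,0,0,0,1],[-0.2,0.55,0,0,0,0,1],[-0.2,0.55,0,0,0,0,1],[-0.2,0.55,0,0,0,0,1],[-0.12,0.25,0,0,0,0,1],[-0.05,0.1,0,0,0,0,1],[0,0,0,0,0,0,1],[0,0,0,0,0,0,1]]]'
cat >> h.py <<'E'
def ns(z,x=.6346,y=-.2106):
    from scipy.spatial.transform import Rotation as Ro
    o=arm.observe();M=Ro.from_rotvec(o['ee_rot']).as_matrix();p=o['position']
    print(round(o['clock'],2),p.round(4),'units to go',(M.T@(np.array([x,y,z])-p)/.04).round(3),'yaw',np.degrees(np.arctan2(M[1,0],M[0,0])).round(2),'tilt',M[:2,2].round(4),'F',o['force'].round(1),'T',o['ft_torque'].round(2),'w',round(o['width']*92,1))
E
python3 - <<'E'
from h import *
ns(.33); snap('wrist','w13');snap('top','t13');snap('scene','s13')
im=cv2.imread('pics/s13.png')[170:320,190:310];cv2.imwrite('pics/c_s13.png',cv2.resize(im,None,fx=4,fy=4,interpolation=cv2.INTER_CUBIC))
E
```

```text
clock: 23.17
position: [0.667, 0.0932, 0.329]
ee_rot: [3.118, 0.378, -0.002]
force: [0.5, 0.2, -2.3]
width: 0.19
clock: 24.58
position: [0.6335, -0.2035, 0.3299]
ee_rot: [-3.117, -0.383, -0.0]
force: [-0.2, 0.8, -1.4]
width: 0.192
24.58 [ 0.6335 -0.2035  0.3299] units to go [-0.017  0.178 -0.002] yaw 14.02 tilt [0.0001 0.0011] F [-0.2  0.8 -1.4] T [0.08 0.01 0.03] w 17.7
```

View pics/w13.png

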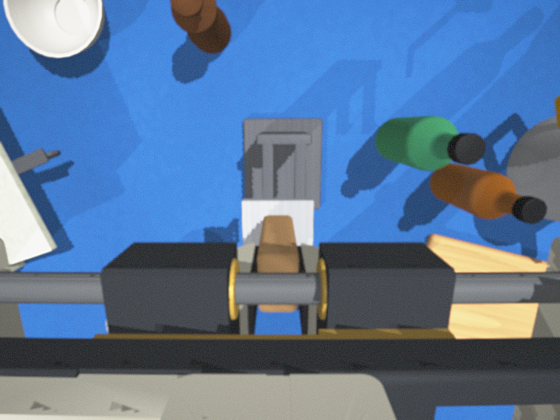

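View pics/c_s13.png

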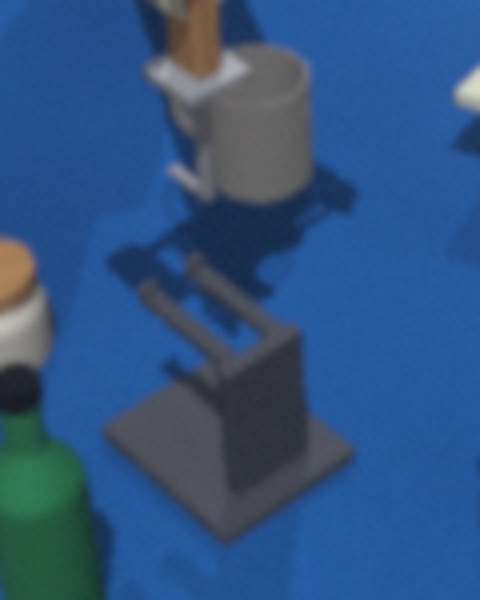

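The collar sits in the hand as before (image 242-313, row 200), so there was no slip. I'll correct by 7 mm and lower, checking before the prong enters the gap.

```bash
python3 -m pendant '[[[-0.02,0.1,0,0,0,0,1],[0,0.08,0,0,0,0,1],[0,0,0.3,0,0,0,1],[0,0,0.4,0,0,0,1],[0,0,0.4,0,0,0,1],[0,0,0.3,0,0,0,1],[0,0,0.2,0,0,0,1],[0,0,0,0,0,0,1],[0,0,0,0,0,0,1]]]'; python3 -c "
from h import *
ns(.1606)"
```

```text
clock: 25.48
position: [0.6344, -0.2122, 0.2661]
ee_rot: [3.118, 0.381, -0.0]
force: [-0.4, 0.2, -1.0]
width: 0.192
25.48 [ 0.6344 -0.2122  0.2661] units to go [ 0.015 -0.037  2.637] yaw 13.94 tilt [-0.0003 -0.0001] F [-0.4  0.2 -1. ] T [ 0.04 -0.02  0.05] w 17.7
```

```bash
python3 -m pendant '[[[0.01,-0.035,0.2,0,0,0,1],[0,0,0.25,0,0,0,1],[0,0,0.25,0,0,0,1],[0,0,0.25,0,0,0,1],[0,0,0.2,0,0,0,1],[0,0,0,0,0,0,1]]]'
python3 - <<'E'
from h import *
ns(.1606); snap('wrist','w14');S=snap('scene','s14')
im=cv2.imread('pics/s14.png')[190:310,200:300];cv2.imwrite('pics/c_s14.png',cv2.resize(im,None,fx=5,fy=5,interpolation=cv2.INTER_CUBIC))
E
```

```text
clock: 25.98
position: [0.6332, -0.2103, 0.2173]
ee_rot: [-3.117, -0.381, 0.005]
force: [-0.5, 0.6, -2.3]
width: 0.195
25.98 [ 0.6332 -0.2103  0.2173] units to go [0.038 0.017 1.418] yaw 13.94 tilt [-0.0036  0.0009] F [-0.5  0.6 -2.3] T [-0.02  0.12  0.06] w 17.9
```

View pics/c_s14.png

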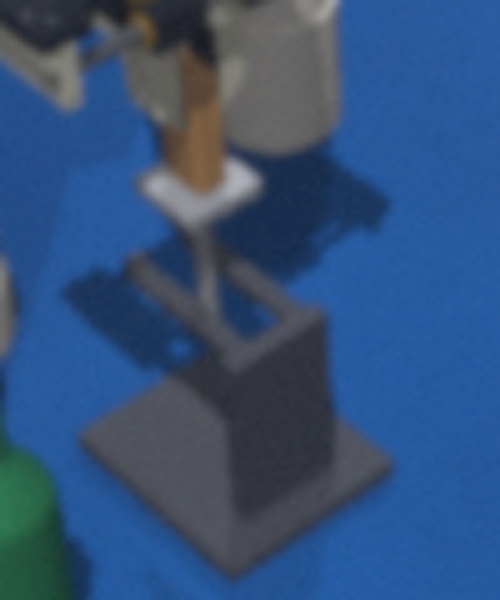

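The shaft is centred in the gap. Lowering on.

```bash
python3 -m pendant '[[[0.015,0.01,0.2,0,0,0,1],[0,0,0.25,0,0,0,1],[0,0,0.25,0,0,0,1],[0,0,0.2,0,0,0,1],[0,0,0.15,0,0,0,1],[0,0,0.1,0,0,0,1],[0,0,0.1,0,0,0,1],[0,0,0.05,0,0,0,1],[0,0,0,0,0,0,1],[0,0,0,0,0,0,1]]]'; python3 -c "
from h import *
ns(.1606)"
```

```text
clock: 26.92
position: [0.6352, -0.2109, 0.1682]
ee_rot: [3.118, 0.381, 0.001]
force: [-0.4, -0.1, -1.5]
width: 0.192
26.92 [ 0.6352 -0.2109  0.1682] units to go [-0.014 -0.011  0.19 ] yaw 13.94 tilt [ 0.0004 -0.0001] F [-0.4 -0.1 -1.5] T [ 0.04  0.05 -0.01] w 17.7
```

```bash
python3 -m pendant '[[[-0.01,-0.01,0.08,0,0,0,1],[0,0,0.06,0,0,0,1],[0,0,0.03,0,0,0,1],[0,0,0,0,0,0,1],[0,0,0,0,0,0,1]]]'; python3 -c "
from h import *
ns(.1606)"
```

```text
clock: 27.33
position: [0.6346, -0.2106, 0.1611]
ee_rot: [3.118, 0.381, -0.0]
force: [0.1, -0.6, -0.8]
width: 0.196
27.33 [ 0.6346 -0.2106  0.1611] units to go [0.001 0.    0.014] yaw 13.94 tilt [-0.0001 -0.0001] F [ 0.1 -0.6 -0.8] T [0.01 0.02 0.  ] w 18.0
```

```bash
python3 -m pendant '[[[0,0,0.015,0,0,0,1],[0,0,0,0,0,0,1]]]'; python3 -c "
from h import *
ns(.1606)"
python3 -m pendant '[[[0,0,0.01,0,0,0,1],[0,0,0,0,0,0,1],[0,0,0,0,0,0,0.95],[0,0,0,0,0,0,0.9],[0,0,0,0,0,0,0.85],[0,0,0,0,0,0,0.8],[0,0,0,0,0,0,0.75],[0,0,0,0,0,0,0.7],[0,0,0,0,0,0,0.6],[0,0,0,0,0,0,0.5],[0,0,0,0,0,0,0.4],[0,0,0,0,0,0,0.3],[0,0,0,0,0,0,0.2],[0,0,0,0,0,0,0.1],[0,0,0,0,0,0,0],[0,0,0,0,0,0,0],[0,0,0,0,0,0,0]]]'
python3 - <<'E'
from h import *
ns(.1606); snap('wrist','w15');S=snap('scene','s15')
im=cv2.imread('pics/s15.png')[190:310,200:300];cv2.imwrite('pics/c_s15.png',cv2.resize(im,None,fx=5,fy=5,interpolation=cv2.INTER_CUBIC))
E
```

```text
clock: 27.5
position: [0.6346, -0.2106, 0.1607]
ee_rot: [3.118, 0.381, 0.0]
force: [0.4, -0.6, -1.5]
width: 0.191
27.5 [ 0.6346 -0.2106  0.1607] units to go [-0.001 -0.     0.001] yaw 13.94 tilt [ 0.0002 -0.0001] F [ 0.4 -0.6 -1.5] T [-0.02  0.03 -0.  ] w 17.6
clock: 28.92
position: [0.6346, -0.2106, 0.1602]
ee_rot: [3.118, 0.381, 0.0]
force: [-0.3, 0.2, -0.2]
width: 0.902
28.92 [ 0.6346 -0.2106  0.1602] units to go [-0.     0.001 -0.01 ] yaw 13.94 tilt [ 0.0001 -0.0001] F [-0.3  0.2 -0.2] T [ 0.03 -0.01  0.03] w 83.0
```

View pics/w15.png

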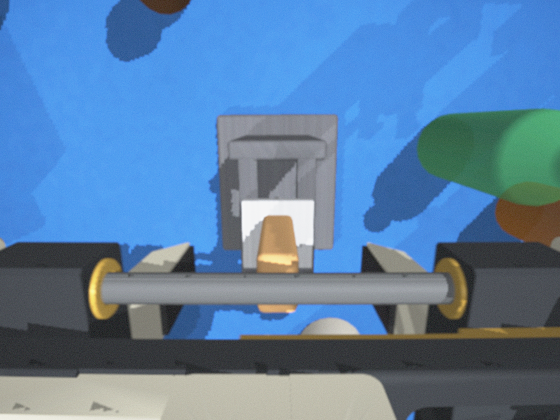

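View pics/c_s15.png

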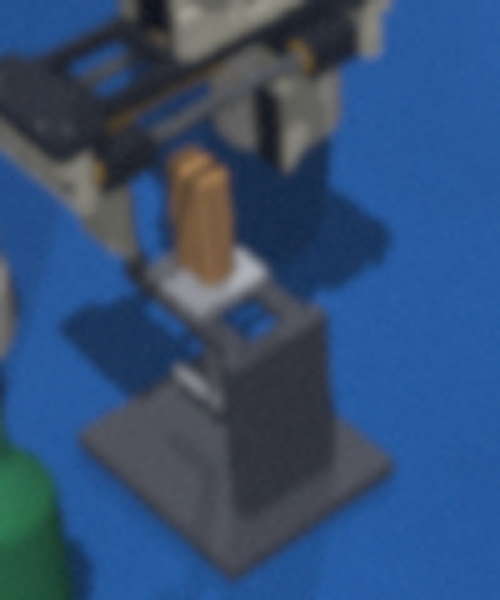

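The pole is hanging upright in the stand and the fingers are open. Retreating straight up.

```bash
python3 -m pendant '[[[0,0,0,0,0,0,0],[0,0,-0.1,0,0,0,0],[0,0,-0.2,0,0,0,0],[0,0,-0.3,0,0,0,0],[0,0,-0.4,0,0,0,0],[0,0,-0.4,0,0,0,0],[0,0,-0.4,0,0,0,0],[0,0,-0.4,0,0,0,0],[0,0,-0.4,0,0,0,0],[0,0,-0.4,0,0,0,0],[0,0,-0.4,0,0,0,0],[-0.3,0,-0.3,0,0,0,0],[-0.5,0,0,0,0,0,0],[-0.5,0,0,0,0,0,0],[-0.5,0,0,0,0,0,0],[-0.5,0,0,0,0,0,0],[-0.3,0,0,0,0,0,0],[0,0,0,0,0,0,0],[0,0,0,0,0,0,0]]]'
python3 - <<'E'
from h import *
ns(.1606); W=snap('wrist','w16');S=snap('scene','s16');T=snap('top','t16')
Q=[]
for v in range(100,260):
    for u in range(290,440):
        if S['z_map'][v,u]<=0: continue
        c=cup(depth(S,u,v))*1000
        if 30<abs(c[1])<105 and -110<c[0]<-15 and 45<c[2]<110: Q.append(c)
Q=np.array(Q)
for _ in range(4):
    p=np.polyfit(Q[:,0],Q[:,2],1);r=Q[:,2]-np.polyval(p,Q[:,0]);Q=Q[abs(r)<max(4,1.5*np.std(r))]
print(len(Q),'theta',np.pi/2-np.arctan(-p[0]))
for n,p in dict(oil=(416,138),vin=(458,156),candle=(384,249),mill=(286,112),mug=(280,288),bowl=(211,128)).items(): print(n,depth(T,*p).round(3))
E
```

```text
clock: 30.6
position: [0.5334, -0.2359, 0.3091]
ee_rot: [3.118, 0.38, 0.002]
force: [1.0, 0.7, 0.3]
width: 0.999
30.6 [ 0.5334 -0.2359  0.3091] units to go [ 2.603 -0.01   3.717] yaw 13.89 tilt [ 0.0013 -0.0004] F [1.  0.7 0.3] T [ 0.09  0.02 -0.01] w 91.9
757 theta 1.4001844181446852
oil [ 0.716 -0.354  0.2  ]
vin [ 0.683 -0.45   0.178]
candle [ 0.486 -0.195  0.747]
mill [ 0.784 -0.079  0.139]
mug [ 0.387 -0.065  0.004]
bowl [0.777 0.109 0.007]
```

View pics/s16.png

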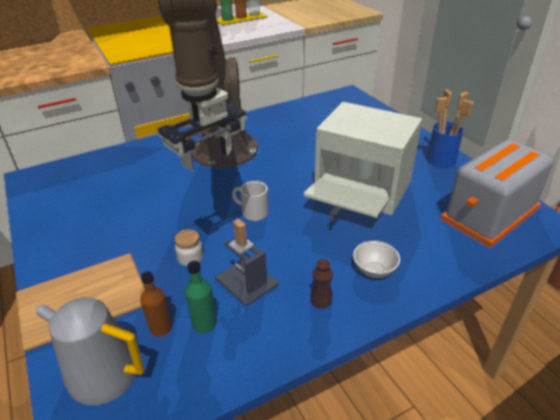

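View pics/w16.png

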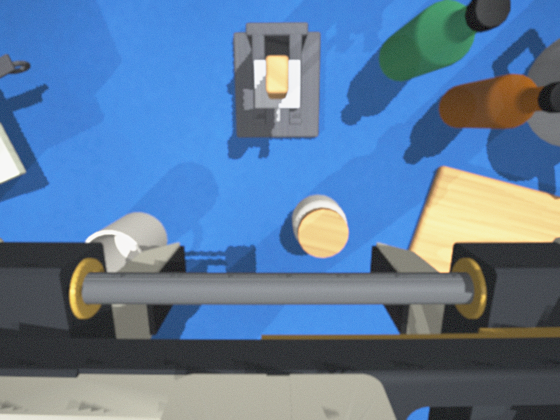

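The pole hangs square in the stand (wrist view (277,75)), the hatch is open at 1.400 rad, and the bystanders are in place. The candle's top-view point is hidden by the arm, but the jar is upright at scene (188,246), as at the start. Handing in.

```bash
python3 -m pendant '[[[0,0,0,0,0,0,0],[0,0,0,0,0,0,0],[0,0,0,0,0,0,0]]]'; python3 -c "
from cell import arm
print(arm.sign_off())"
```

```text
clock: 31.0
position: [0.534, -0.2353, 0.3079]
ee_rot: [-3.118, -0.382, 0.0]
force: [0.0, 0.2, -0.4]
width: 1.001
the job is handed in; nothing more can be done
None
```

The job is done and handed in at 31 s. I lifted the pole from its stand, put the prong through the eye without contact, and swung the hatch down at about 2–3 N. I stopped when the force rose by about 7 N at the stop, unhooked, and hung the pole back upright.

**Last checks:**
- **Hatch:** the scene camera's depth gives 1.400 rad after the pole was back in its stand. At the stop, the scene and wrist cameras gave 1.400 and 1.398.
- **Pole:** the last pictures show it upright and square in the stand, with the gripper open and clear of it.
- **Bystanders:** the oil, vinegar, mill, mug and bowl read the same as at the start, to within about 7 mm depth noise.

**Disagreed or not measured:**
- **Cupboard front:** the top view put the front face 4 mm nearer than the wrist view did. I used the wrist view, and both the insertion and the stop came out where it predicted.
- **Candle:** the arm hid it from the top camera at the end, so I checked it only by eye. It stands in the same place in the scene view.

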